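# Clamp a bundle of fan handles in the sloping ratchet press

## Robot

A 6-joint arm with a two-finger parallel gripper is mounted at the origin on a cart in front of the work surface, level with it; the furniture and walls round the work are solid. World frame = base frame: x ahead of the robot, y to its left, z up, the work surface at z = 0. Lengths are in m, angles in rad, forces in N, time in s.
With the tool pointing down it reaches from about 0.4 to 0.825 m from the base axis. Payload 7 kg.
Tool frame: the origin (TCP) lies midway between the tips of the shut fingers; the grasp point (between the pads) lies 19 mm behind it; x points along the fingers, y is the direction in which the jaws open and shut, and the axes are right-handed (so a half turn about x gives the same grasp; the last joint's range is limited). The gripper opens to 85 mm and grips with 20 to 120 N. Pads are 22 mm wide; open, the fingers measure 114 mm over their backs; the gripper's body (76 mm by 85 mm) begins 54 mm behind the grasp point. The pads swing forward as they close: fully open they stand 13 mm farther back than shut.
Start: joints at [1.498, 0.359, 0.012, 0, -1.224, -0.288], TCP at [0.238, 0.632, 0.231] pointing down, gripper open.
Joint ranges: [-3.07, 3.07], [-1.43, 2.12], [-1.02, 1.25], [-3.03, 1.67], [-3.05, -0], [-3.03, 3.03]. Speed limits (rad/s): [2.39, 2.39, 3.01, 3.14, 3.14, 3.14].

## Interface

Orientations are given as a rotation vector (axis times angle).
In Python, from rig import r gives the robot as it stands. The module is installed in compiled form; this text tells all that it offers.
- The arm moves only by the tool jog_arm, never from a script. Its arguments are lists of equal length, an entry for each row: "xyz": the shift along the world's x, y, z in cm, a list of three; "turn": the turn, a rotation vector about the world's x, y, z in rad, a list of three. In form: {"xyz": [[dx, dy, dz], ...], "turn": [[ax, ay, az], ...]}. A call has 1 to 5 rows; each row shifts and turns the commanded pose from where the row before left it; what a row does not reach is not made up. A row lasts 1/12 s, in which the tool goes at most 41.7 mm and 7.16 degrees, less where a joint would pass 70% of its speed; a pose out of reach is approached as far as the arm can. A call with a gripper value outside its range is refused whole. "hand" is the opening, from -1 (shut) to 1 (fully open), so that 0 is half open, set as the call begins (left out, the last holds). The fingers move at their own pace and stop on an object; "grip_force" is the grip in N (left out, the last holds). Time passes only in rows, so rows that do not move let the fingers close. It gives the time, the measured TCP pose, the force and the opening at its end, in the units of the state.
- r.state(): the state, without advancing time (a new reading comes with each control period).
- r.get_image(name): name is "scene" or "side" or "wrist"; returns (picture, depth): 384x512x3 uint8, red, green, blue; 384x512 float32, m along the optical axis (not along the pixel's ray), 0 where there is no reading.
- r.calibration(name): a dict with "mtx" (3x3 intrinsics, pixels), "k1" (the pictures are not rectified: a ray, as slopes to the right and down, at radius r is drawn at 1 + k1 r^2 times it, then the intrinsics apply), "eye" and "orientation" of the camera in the world; the wrist camera has in their place "hand_eye" (4x4, takes a point from camera to tool coordinates, whose origin is the TCP and whose axes are the tool frame's). Camera axes: x right, y down, z forward; pixel columns grow to the right and rows downward; lengths in m; the calibration is good to about 2 mm. A picture is of the moment at which its call begins: read the wrist's pose just before it. calibration takes no time and is no camera call.
- r.sign_off(): hands the job in, once; it reports no verdict.
The state is a dict: "clock": time; "joint_pos": joint angles; "dq": joint speeds; "effort": joint torques, N m; "position": TCP position; "eef_rot": TCP orientation; "ft_force": force on the tool from outside, world axes, zero at the start; "moment": the same for the moment, N m; "grip_width": finger opening in m.
Only numpy, scipy, OpenCV 4.12 (cv2) and the standard library are available. Lean on these libraries where they do the work, as an engineer would, in place of code of your own. Each camera call takes 0.05 s, during which the arm holds its last target.

## Task

Lay the loose bundle of black fan handles on the press's sloping bed, along its low front ledge, and slide it under the raised pad until its end meets the end stop. Then clamp it there firmly: swing the press's wooden-gripped ratchet handle back and forth, away from the robot to drive and toward it to slip back, until the pad grips the bundle tight. Let go, and leave the other things on the table where they are.

Things in the scene. Friction and masses are not known exactly. Their poses are not given: they have to be found in the camera images.
- bundle_centre (a point): Centre of the loose bundle of black fan handles, half-way along and up: nine straight sticks strapped into a bar 218 mm long (its y axis), 31 wide (x) and 28 thick (z; thin straps stand 2 mm proud), 0.12 kg. It starts flat on the table, this point 14 mm above it. Its ends are ragged: the sticks end 98 to 109 mm from the centre. Either end may go first.
- bed (a point): Point on the sloping bed of the grey press, where the screw axis meets it, 44 mm above the table. The bed faces up and toward the robot, leaning 0.48 rad: x runs up the slope, y along the bed toward the end stop, z square off the bed up the screw axis. Bed plane is z = 0, open end at y = -200 mm. A ledge 10 mm high has its inner face at x = -17 mm, all along the low edge.
- end_stop (a point): Point at the foot of the end stop's flat face, at x = 0, y = 51, z = 0 mm in the axes of point bed (same axes); the face is 28 mm high. A bundle laid home, along the ledge (up to 10 mm from it) with its end at this face, has its centre at about x = 0, y = -58, z = 14 mm from point bed.
- press: The whole press, heavy and fixed; origin on the table under point bed, z up. In the axes of point bed (mm) its column stands at x 36 to 58, y -24 to 24, up to z 141; from it two arms with the screw and ratchet reach over the bed, x -45 to 40, y -30 to 30, z 60 to 165. At y below -30 only the bed and ledge are there. Base plate: 45 mm in front of its origin to 95 behind, 205 right to 66 left.
- press_pad: The press screw with its round pad, radius 17 mm, on the screw axis over point bed; moves along z of point bed (its own axes are the same). Its origin lies 37 mm below the pad's flat underside. At the start the underside is 31 to 32.6 mm off the bed, which leaves 3 to 4.6 mm over a 28 mm bundle; tightening the nut brings it down.
- grip (a point): Centre of the wooden grip of the ratchet handle, 139 mm from the screw axis and 99.5 mm off the bed plane. The grip is a flat-sided bar 90 mm long (y axis, pointing out from the screw), 20 wide (x, the way it swings) and 24 thick (z, parallel to the screw, so leaning 0.48 rad toward the robot). It turns about the screw axis with the handle.
- ratchet_handle (a joint): Swing of the handle, rad: 0 along y of point bed (to the left), growing up the slope, away from the robot. Stops at -0.65 and 0.70. Growing, its pawl drives the nut (4 N at the grip, to 7 N when clamped); falling, it slips over the teeth (1 N) and the nut stays. 18 teeth: the pawl drops in every 0.35 rad, so up to that much of a drive stroke is idle. It stays where it is left.
- ratchet_nut (a joint): Turn of the ratchet nut, rad, growing as it tightens: 12 mm of screw a turn (1.91 mm a rad), and it does not run back by itself. The pad's underside is 37 mm - 1.91 mm x this value off the bed, so it meets a 28 mm bundle at about 4.6 rad; then its disc springs give, and the bundle is clamped tight from about 5.4 rad on. A full swing of the handle gives about 1.05 rad.

How it is judged:
By the outcome, as a careful person would: the job done as asked, in the order asked, and still so for the second after the job is handed in, with the robot touching nothing.
It also fails if it takes over 64 s, if anything falls off the work surface, if the arm or the gripper's body presses on something with over 40 N, if the wrist force passes 120 N, or if a joint passes its speed limit or range.

## Working session

There is one attempt and no reset: what is moved stays moved. The work goes in short steps, Python scripts to look and compute and a tool call to move; the robot and the scene stay as the last step left them, time stands still between calls to the robot, and variables do not carry over. Pictures are saved under pics/ and viewed, and the job is handed in when it is done.

Besides the shell and the picture viewer there is one more tool, called after "Emit:" by a JSON object that holds its "method" and its "body", one argument or row to a line. jog_arm: Moves the arm, as the interface text tells. Its arguments: {"type":"object","properties":{"xyz":{"type":"array"},"turn":{"type":"array"},"hand":{"type":"number"},"grip_force":{"type":"number"}},"required":["xyz","turn"]}

```bash
mkdir -p pics
cat > h.py <<'E'
import numpy as np, cv2
from rig import r
from scipy.spatial.transform import Rotation as R
def snap(n,f):
    im,d=r.get_image(n); cv2.imwrite(f'pics/{f}.png',cv2.cvtColor(im,cv2.COLOR_RGB2BGR)); np.save(f'pics/{f}.npy',d); return im,d
E
python3 - <<'E'
from h import *
print(r.state())
for n in ['scene','side','wrist']:
    print(n,r.calibration(n)); snap(n,n+'0')
a=[cv2.imread(f'pics/{n}0.png') for n in ['scene','side','wrist']]
E
```

```text
{'clock': 0.0, 'joint_pos': array([ 1.49809690e+00,  3.59345142e-01,  1.10339439e-02, -3.40778509e-04,
       -1.22407334e+00, -2.88127098e-01]), 'dq': array([-0.00054089, -0.00062634, -0.00205178,  0.00075334,  0.000483  ,
       -0.00076254]), 'effort': array([-5.06985143e-04, -5.83314729e+01,  2.93428123e+01,  6.93718091e+00,
       -5.88771945e-03, -2.20369984e-06]), 'position': array([0.23814774, 0.63107426, 0.23038151]), 'eef_rot': array([-2.02518687,  0.37119708,  2.02549118]), 'ft_force': array([-0.76543503, -0.82815262,  0.33084772]), 'moment': array([ 0.03745257, -0.00132574, -0.02825994]), 'grip_width': 0.0855043492841215}
scene {'mtx': array([[394.22990641,   0.        , 256.94953307],
       [  0.        , 394.22990641, 196.72006751],
       [  0.        ,   0.        ,   1.        ]]), 'k1': -0.1215939824607087, 'eye': array([0.14500117, 0.44533011, 0.64514744]), 'orientation': array([-0.80188505,  2.49531401, -1.1492242 ])}
side {'mtx': array([[496.00927537,   0.        , 250.93145845],
       [  0.        , 496.00927537, 192.9188108 ],
       [  0.        ,   0.        ,   1.        ]]), 'k1': -0.16763213331316953, 'eye': array([0.50116735, 0.77780635, 1.1793738 ]), 'orientation': array([-0.02544957,  2.94667247, -1.04293619])}
wrist {'mtx': array([[264.73431413,   0.        , 255.55662395],
       [  0.        , 264.73431413, 193.86928437],
       [  0.        ,   0.        ,   1.        ]]), 'k1': -0.05343630607904945, 'hand_eye': array([[ 6.61248887e-04, -2.98883998e-01,  9.54289222e-01,
        -1.41691539e-01],
       [ 9.99999577e-01, -4.12361784e-04, -8.22074617e-04,
        -6.03670117e-05],
       [ 6.39217354e-04,  9.54289362e-01,  2.98883599e-01,
        -7.59257773e-02],
       [ 0.00000000e+00,  0.00000000e+00,  0.00000000e+00,
         1.00000000e+00]])}
```

View pics/scene0.png

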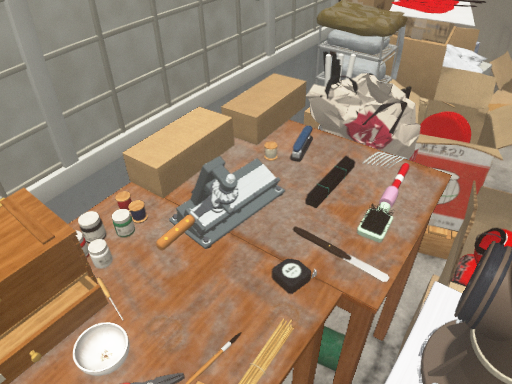

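View pics/side0.png

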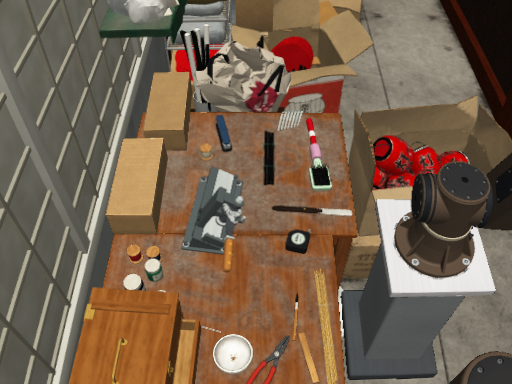

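View pics/wrist0.png

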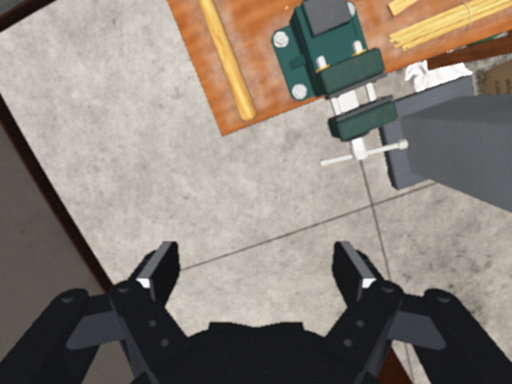

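Scene: black bundle from about (312,200) to (350,160), press around (225,200), wooden grip (160,243)-(195,225). Side: bundle x≈268, rows 130–185; press (215,215), grip (228,253). Now I measure them.

```bash
cat >> h.py <<'E'
def und(n,uv):
    c=r.calibration(n); K=c['mtx']; k=c['k1']
    p=(np.atleast_2d(uv).astype(float)-K[:2,2])/K[0,0]
    q=p.copy()
    for _ in range(20): q=p/(1+k*(q**2).sum(1,keepdims=True))
    return np.c_[q,np.ones(len(q))]
def campose(n,st=None):
    c=r.calibration(n)
    if 'eye' in c: return R.from_rotvec(c['orientation']).as_matrix(),c['eye']
    T=c['hand_eye']; Rt=R.from_rotvec(st['eef_rot']).as_matrix()
    return Rt@T[:3,:3], st['position']+Rt@T[:3,3]
def dep(n,uv,d,st=None):   # depth deprojection
    Rm,e=campose(n,st); uv=np.atleast_2d(uv).astype(int)
    return (und(n,uv)*d[uv[:,1],uv[:,0]][:,None])@Rm.T+e
def plane(n,uv,z,st=None):
    Rm,e=campose(n,st); D=und(n,uv)@Rm.T
    return e+D*((z-e[2])/D[:,2])[:,None]
def cloud(n,d,st=None):
    v,u=np.mgrid[:384,:512]; uv=np.c_[u.ravel(),v.ravel()]
    P=dep(n,uv,d,st); P[d.ravel()==0]=np.nan
    return P.reshape(384,512,3)
E
python3 - <<'E'
from h import *
np.set_printoptions(precision=4,suppress=True)
for n,box in [('scene',(300,360,150,212)),('side',(255,282,125,190))]:
    im=cv2.cvtColor(cv2.imread(f'pics/{n}0.png'),cv2.COLOR_BGR2RGB); d=np.load(f'pics/{n}0.npy')
    P=cloud(n,d)
    print(n,'table', P[215,290] if n=='scene' else P[230,275], P[300,200] if n=='scene' else P[200,290])
    m=np.zeros(im.shape[:2],np.uint8); u0,u1,v0,v1=box
    m[v0:v1,u0:u1]=(im[v0:v1,u0:u1].max(2)<60)
    nl,lab,st,_=cv2.connectedComponentsWithStats(m); k=1+np.argmax(st[1:,4]); m=(lab==k)
    print(st[k])
    Q=P[m]; Q=Q[np.isfinite(Q[:,0])]
    print('z pct',np.percentile(Q[:,2],[2,20,50,80,98]))
    T=Q[Q[:,2]>0.022]
    rect=cv2.minAreaRect((T[:,:2]*1000).astype(np.float32)); print('top rect mm',rect)
    # grip
    g=cv2.cvtColor(im,cv2.COLOR_RGB2HSV)
    u0,u1,v0,v1=(150,200,215,255) if n=='scene' else (218,238,230,275)
    G=P[v0:v1,u0:u1].reshape(-1,3); G=G[(G[:,2]>0.07)&(G[:,2]<.2)]
    hs=g[v0:v1,u0:u1].reshape(-1,3)
    print('grip n',len(G),G.mean(0),G.min(0),G.max(0))
    c=G.mean(0);U,S,V=np.linalg.svd(G-c,full_matrices=False);print('axis',V[0],'ext',np.percentile((G-c)@V[0],[1,99]))
E
python3 - <<'E'
import cv2
a=cv2.imread('pics/scene0.png')[120:270,140:300]; b=cv2.imread('pics/side0.png')[150:290,165:265]
cv2.imwrite('pics/z1.png',cv2.resize(a,None,fx=5,fy=4,interpolation=2)[:600,:800]); cv2.imwrite('pics/z2.png',cv2.resize(b,None,fx=4,fy=4,interpolation=2))
E
```

```text
scene table [ 0.5012 -0.1546 -0.0001] [0.5129 0.1531 0.0004]
[306 157  48  51 784]
z pct [0.0047 0.0157 0.028  0.0298 0.0315]
top rect mm ((474.95635986328125, -311.364501953125), (211.74314880371094, 28.780094146728516), 89.36978149414062)
grip n 568 [0.5767 0.1251 0.1318] [0.5675 0.0664 0.1125] [0.5933 0.1693 0.1404]
axis [ 0.056   0.997  -0.0538] ext [-0.0528  0.0439]
side table [ 0.4595 -0.0406 -0.0014] [ 0.4129 -0.1525 -0.0027]
[264 131  10  54 501]
z pct [-0.0012  0.0218  0.0277  0.0304  0.0331]
top rect mm ((478.15386962890625, -312.54998779296875), (29.317209243774414, 214.22796630859375), 0.06562312692403793)
grip n 342 [0.5828 0.117  0.1328] [0.5709 0.0407 0.0703] [0.6151 0.1696 0.1445]
axis [-0.014   0.9999 -0.0077] ext [-0.0641  0.0515]
```

View pics/z1.png

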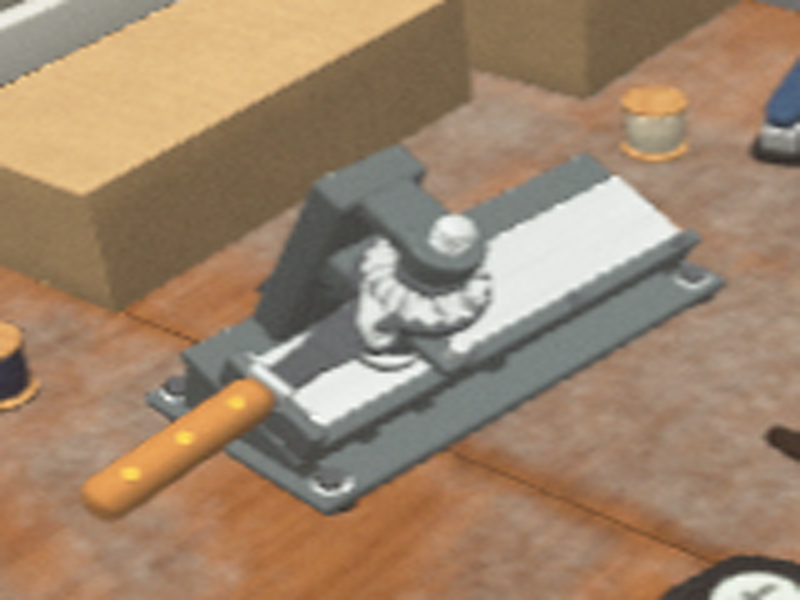

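View pics/z2.png

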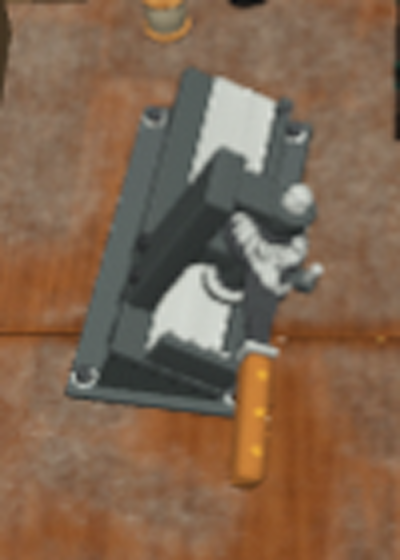

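Run:
```python
from h import *
np.set_printoptions(precision=4,suppress=True)
A=[];L=[]
for n,box in [('scene',(150,300,145,260)),('side',(175,250,160,260))]:
    im=cv2.cvtColor(cv2.imread(f'pics/{n}0.png'),cv2.COLOR_BGR2RGB).astype(int); d=np.load(f'pics/{n}0.npy')
    P=cloud(n,d); u0,u1,v0,v1=box
    m=np.zeros(im.shape[:2],bool); m[v0:v1,u0:u1]=True
    w=m&(im.min(2)>185)&((im.max(2)-im.min(2))<25)&np.isfinite(P[...,0])
    Q=P[w]; Q=Q[(Q[:,2]>0.02)&(Q[:,2]<0.08)]
    for _ in range(6):
        c=Q.mean(0);V=np.linalg.svd(Q-c,full_matrices=False)[2];nn=V[2]*np.sign(V[2][2]);e=abs((Q-c)@nn); Q=Q[e<max(2.5*np.median(e),.001)]
    print(n,len(Q),'normal',nn,'tilt',np.arccos(nn[2]),'yaw of upslope',np.arctan2(-nn[1],-nn[0]),'res',e.mean(),'c',c)
    # base plate: dark grey low points
    g=m&((im.max(2)-im.min(2))<30)&(im.max(2)<140)&np.isfinite(P[...,0])&(P[...,2]>0.004)&(P[...,2]<0.018)
    print(' plate z',np.percentile(P[g][:,2],[5,50,95]),'rect',cv2.minAreaRect((P[g][:,:2]*1000).astype(np.float32)))
    A.append(Q)
```

```text
scene 673 normal [-0.4625  0.0548  0.8849] tilt 0.48444839719193267 yaw of upslope -0.11785868465158023 res 0.0007207441302172575 c [ 0.6165 -0.1297  0.0473]
 plate z [0.0071 0.0122 0.0151] rect ((644.4151611328125, -135.715087890625), (306.7121887207031, 366.5833435058594), 31.491315841674805)
side 366 normal [-0.4629  0.0572  0.8846] tilt 0.4852188472221293 yaw of upslope -0.12299487253372099 res 0.0013573885508591785 c [ 0.6237 -0.102   0.0485]
 plate z [0.0076 0.0122 0.0167] rect ((634.1099853515625, -90.58822631835938), (272.22259521484375, 148.71743774414062), 82.88884735107422)
```

Run:
```python
from h import *
np.set_printoptions(precision=1,suppress=True)
yaw=-0.121; 
Rb=R.from_euler('z',yaw).as_matrix()@R.from_euler('y',-0.48).as_matrix()
print(Rb[:,0])
o=np.array([.63,-.06,.044])
from collections import OrderedDict
for n,box in [('scene',(150,300,145,260)),('side',(175,250,160,260))]:
    im=cv2.cvtColor(cv2.imread(f'pics/{n}0.png'),cv2.COLOR_BGR2RGB).astype(int); d=np.load(f'pics/{n}0.npy')
    P=cloud(n,d); u0,u1,v0,v1=box
    m=np.zeros(im.shape[:2],bool); m[v0:v1,u0:u1]=True
    S=((P-o)@Rb)*1000
    w=m&(im.min(2)>170)&((im.max(2)-im.min(2))<30)&(P[...,2]>.02)&(P[...,2]<.085)
    B=S[w]; 
    z0=np.median(B[:,2]); B=B[abs(B[:,2]-z0)<4]
    print(n,'bed z0',z0,'y pct',np.percentile(B[:,1],[0,1,5,95,99,100]))
    far=B[B[:,1]<-60]; print(' x range at y<-60',np.percentile(far[:,0],[0,2,98,100]), 'by y', [(k,np.percentile(far[abs(far[:,1]-k)<10][:,0],[3,97])) for k in (-180,-140,-100)])
    # ledge top: points z0+10
    l=m&(abs(S[...,2]-z0-10)<2.5)&(S[...,0]<0)&(S[...,1]<-40)&(S[...,1]>-200)&(im.max(2)<150)
    print(' ledge x',np.percentile(S[l][:,0],[2,50,98]),l.sum())
    es=m&(abs(S[...,2]-z0-28)<2.5)&(S[...,1]>35)&(S[...,1]<95)&(im.max(2)<150)
    print(' stop top y',np.percentile(S[es][:,1],[2,50,98]),'x',np.percentile(S[es][:,0],[2,98]),es.sum())
    col=m&(abs(S[...,2]-z0-141)<4)&(im.max(2)<150); 
    if col.sum(): print(' column top',np.percentile(S[col],[2,98],axis=0),col.sum())
    top=m&(S[...,2]>z0+150)&(abs(S[...,1])<50)&(im.min(2)>150)
    if top.sum(): print(' screw top',np.percentile(S[top],[2,50,98],axis=0),top.sum())
    # outline of plate points
    hsv=cv2.cvtColor(im.astype(np.uint8),cv2.COLOR_RGB2HSV)
    g=(hsv[...,0]>8)&(hsv[...,0]<24)&(hsv[...,1]>140)&(hsv[...,2]>120)&(P[...,2]>.08)&(P[...,2]<.17)&(S[...,1]>60)&(S[...,1]<230)
    G=S[g]; print(' grip',g.sum(),np.percentile(G,[2,50,98],axis=0))
    a=np.polyfit(G[:,1],G[:,0],1); print(' fit x=a y+b',a*[1000,1])
```

```text
[ 0.9 -0.1  0.5]
scene bed z0 5.218543197663288 y pct [-162.5 -159.9 -152.3   65.6   72.7   75.6]Traceback (most recent call last):
  File "<stdin>", line 17, in <module>
    return _quantile_unchecked(
        a, q, axis, out, overwrite_input, method, keepdims, weights)
    return _ureduce(a,
                    func=_quantile_ureduce_func,
    ...<5 lines>...
                    overwrite_input=overwrite_input,
                    method=method)
    r = func(a, **kwargs)
    result = _quantile(arr,
                       quantiles=q,
    ...<2 lines>...
                       out=out,
                       weights=wgt)
    slices_having_nans = np.isnan(arr[-1, ...])
                                  ~~~^^^^^^^^^
IndexError: index -1 is out of bounds for axis 0 with size 0
```

```bash
cat > m.py <<'E'
from h import *
np.set_printoptions(precision=1,suppress=True)
yaw=-0.121; 
Rb=R.from_euler('z',yaw).as_matrix()@R.from_euler('y',-0.48).as_matrix()
o=np.array([.63,-.06,.044])+Rb[:,1]*-.0385+np.array([-.0113,.0014,0])
if __name__=='__main__':
  print(o,Rb)
  pc=lambda a,q,axis=None: np.percentile(a,q,axis=axis) if len(a) else None
  for n,box in [('scene',(150,300,145,260)),('side',(175,250,160,260))]:
    im=cv2.cvtColor(cv2.imread(f'pics/{n}0.png'),cv2.COLOR_BGR2RGB).astype(int); d=np.load(f'pics/{n}0.npy')
    P=cloud(n,d); u0,u1,v0,v1=box
    m=np.zeros(im.shape[:2],bool); m[v0:v1,u0:u1]=True
    S=((P-o)@Rb)*1000
    w=m&(im.min(2)>170)&((im.max(2)-im.min(2))<30)&(abs(S[...,2])<4)
    B=S[w]
    z0=np.median(B[:,2])
    print(n,'bed z0',z0,'y pct',pc(B[:,1],[0,1,5,95,99,100]))
    print('  by y', [(k,pc(B[abs(B[:,1]-k)<10][:,0],[3,97])) for k in (-180,-140,-100,-60,20,40)])
    l=m&(abs(S[...,2]-10)<2.5)&(S[...,0]<0)&(S[...,1]<-40)&(S[...,1]>-200)&(im.max(2)<150)
    print(' ledge x',pc(S[l][:,0],[2,50,98]),l.sum())
    es=m&(abs(S[...,2]-28)<2.5)&(S[...,1]>35)&(S[...,1]<95)&(im.max(2)<150)
    print(' stop top y',pc(S[es][:,1],[2,50,98]),'x',pc(S[es][:,0],[2,98]),es.sum())
    col=m&(abs(S[...,2]-141)<4)&(im.max(2)<150)&(abs(S[...,1])<50)
    print(' column top',pc(S[col],[2,98],0),col.sum())
    top=m&(S[...,2]>165)&(abs(S[...,1])<50)&(im.min(2)>130)
    print(' screw top',pc(S[top],[2,50,98],0),top.sum())
    hsv=cv2.cvtColor(im.astype(np.uint8),cv2.COLOR_RGB2HSV)
    g=(hsv[...,0]>8)&(hsv[...,0]<24)&(hsv[...,1]>140)&(hsv[...,2]>120)&(P[...,2]>.08)&(P[...,2]<.17)&(S[...,1]>60)&(S[...,1]<230)
    G=S[g]; print(' grip',g.sum(),pc(G,[2,50,98],0))
    if len(G): print(' fit x=a y+b',np.polyfit(G[:,1],G[:,0],1)*[1000,1])
E
python3 m.py
```

```text
[ 0.6 -0.1  0. ] [[ 0.9  0.1 -0.5]
 [-0.1  1.   0.1]
 [ 0.5  0.   0.9]]
scene bed z0 -0.12008410623526458 y pct [-124.  -121.4 -113.8  104.1  111.2  114.1]
  by y [(-180, None), (-140, None), (-100, array([-12.1,  33.2])), (-60, array([-12. ,  32.9])), (20, array([-12.6,  -4.7])), (40, array([-11.7, -11.7]))]
 ledge x [-26.6 -22.8 -18.6] 78
 stop top y [41.1 65.2 92.3] x [-155.9   53.2] 20
 column top None 0
 screw top None 0
 grip 272 [[-23.4 175.9 104.2]
 [-14.3 203.2 109.8]
 [ -3.8 229.3 112.5]]
 fit x=a y+b [-111.6    8.8]
side bed z0 -0.6024164110701635 y pct [-120.7 -119.7 -114.   104.3  111.2  122.2]
  by y [(-180, None), (-140, None), (-100, array([-12.6,  33.8])), (-60, array([-12.3,  33.2])), (20, None), (40, array([11., 11.]))]
 ledge x [-24.5 -19.9 -14.5] 44
 stop top y [60.8 84.7 88.5] x [ 2.  63.2] 6
 column top None 0
 screw top None 0
 grip 154 [[-20.6 175.9  95.6]
 [ -8.  204.  108.1]
 [  0.3 229.2 112.4]]
 fit x=a y+b [-91.5   9.9]
```

```bash
sed -i 's/Rb\[:,1\]\*-.0385/Rb[:,1]*.0375/' m.py; python3 m.py; python3 -c "
from m import *
np.set_printoptions(precision=4);print(o)"
```

```text
[ 0.6 -0.   0. ] [[ 0.9  0.1 -0.5]
 [-0.1  1.   0.1]
 [ 0.5  0.   0.9]]
scene bed z0 -0.12008410623525606 y pct [-200.  -197.4 -189.8   28.1   35.2   38.1]
  by y [(-180, array([-12.4,  32.6])), (-140, array([-12. ,  32.7])), (-100, array([-12.1,  29.2])), (-60, array([-12.6,  -4.3])), (20, array([-12.9,  34.3])), (40, array([-12. ,  35.6]))]
 ledge x [-26.6 -22.7 -18.6] 171
 stop top y [54.6 58.4 61.8] x [-26.6  33.9] 47
 column top [[-12.3 -20.8 137.8]
 [ 56.7  22.1 143.9]] 441
 screw top None 0
 grip 442 [[-26.7 100.6 103. ]
 [-15.9 144.9 109.4]
 [ -4.3 182.5 112.4]]
 fit x=a y+b [-110.9    0.2]
side bed z0 -0.6024164110701544 y pct [-196.7 -195.7 -190.    28.3   35.2   46.2]
  by y [(-180, array([-12.3,  32.8])), (-140, array([-12.6,  33.3])), (-100, None), (-60, None), (20, array([-12.5,  33.1])), (40, array([-1.2, 34.7]))]
 ledge x [-24.5 -19.9 -14.5] 44
 stop top y [53.6 59.3 63.3] x [-18.9  35.2] 48
 column top [[-10.7 -19.  137.2]
 [ 60.3  22.7 143.9]] 240
 screw top None 0
 grip 258 [[-23.7 100.1  94. ]
 [-10.  146.3 108. ]
 [ -0.3 182.6 112.3]]
 fit x=a y+b [-117.4    6.1]
[ 0.6232 -0.0214  0.044 ]
```

Run:
```python
from h import *
from m import Rb,o
np.set_printoptions(precision=4,suppress=True)
s=r.state(); M=R.from_rotvec(s['eef_rot']).as_matrix(); print('start M\n',M)
print('tool z heading',np.arctan2(M[1,2],M[0,2]),'j1',s['joint_pos'][0],'j6',s['joint_pos'][5])
T0=np.c_[[0,0,-1],[-1,0,0],[0,1,0]]; print('pick: det',np.linalg.det(T0),'turn from start',(R.from_matrix(T0)*R.from_matrix(M).inv()).as_rotvec())
Tb=np.c_[-Rb[:,2],-Rb[:,0],Rb[:,1]]; print('bed T',Tb,np.linalg.det(Tb),'turn pick->bed',(R.from_matrix(Tb)*R.from_matrix(T0).inv()).as_rotvec())
for y in [-103,-163,-203,-243]:
  for z in [12,40]: print(y,z,o+Rb@(np.array([0,y,z])/1000))
print('grip th=-.11',o+Rb@np.array([.139*np.sin(-.11),.139*np.cos(.11),.0995]))
# height map
H={}
for n in ['scene','side']:
    P=cloud(n,np.load(f'pics/{n}0.npy')).reshape(-1,3)
    for p in P[np.isfinite(P[:,0])]:
        if .2<p[0]<.8 and -.5<p[1]<.8 and p[2]<.5:
            k=(int(p[0]*10),int(np.floor(p[1]*10))); H.setdefault(k,[]).append(p[2])
for i in range(2,8): print(i,[round(float(np.percentile(H[(i,j)],98)),2) if (i,j) in H else None for j in range(-5,8)])
```

```text
start M
 [[-0.0003 -0.3531 -0.9356]
 [-0.0012 -0.9356  0.3531]
 [-1.      0.0013 -0.0002]]
tool z heading 2.7807333111186314 j1 1.4981117515861948 j6 -0.28810220977048484
pick: det 1.0 turn from start [ 0.0009 -0.001  -1.2099]
bed T [[ 0.4584 -0.8805  0.1207]
 [-0.0557  0.1071  0.9927]
 [-0.887  -0.4618  0.    ]] 0.9999999999999999 turn pick->bed [-0.029  -0.4794 -0.1187]
-103 12 [ 0.6053 -0.123   0.0546]
-103 40 [ 0.5925 -0.1214  0.0795]
-163 12 [ 0.5981 -0.1825  0.0546]
-163 40 [ 0.5852 -0.181   0.0795]
-203 12 [ 0.5932 -0.2222  0.0546]
-203 40 [ 0.5804 -0.2207  0.0795]
-243 12 [ 0.5884 -0.2619  0.0546]
-243 40 [ 0.5756 -0.2604  0.0795]
grip th=-.11 [0.5809 0.123  0.1252]
2 [0.0, 0.0, 0.03, 0.02, 0.01, 0.0, 0.0, 0.0, 0.0, 0.0, None, None, None]
3 [0.03, 0.04, 0.03, 0.02, 0.03, 0.03, 0.02, 0.02, 0.02, 0.02, None, None, None]
4 [0.03, 0.03, 0.03, 0.01, 0.03, 0.03, 0.01, 0.01, 0.01, 0.02, None, None, None]
5 [0.0, 0.01, 0.04, 0.04, 0.19, 0.16, 0.14, 0.0, 0.04, 0.01, None, None, None]
6 [0.05, 0.04, 0.07, 0.07, 0.19, 0.18, 0.0, 0.18, 0.18, 0.18, 0.03, None, None]
7 [0.49, 0.48, 0.0, 0.01, 0.02, 0.04, 0.05, 0.18, 0.18, 0.2, None, None, None]
```

Emit:
{"method": "jog_arm", "body": {
  "xyz": [
    [2,-3.5,0.5],
    [2,-3.5,0.5],
    [2,-3.5,0],
    [2,-3.5,0],
    [2,-3.5,0]
  ],
  "turn": [
    [0,0,-0.06],
    [0,0,-0.06],
    [0,0,-0.06],
    [0,0,-0.06],
    [0,0,-0.06]
  ],
  "grip_force": 40
}}

```text
clock: 0.57
position: [0.3387, 0.4547, 0.2411]
eef_rot: [-1.839, 0.634, 1.839]
ft_force: [0.5, 0.7, -1.0]
grip_width: 0.0853
```

Emit:
{"method": "jog_arm", "body": {
  "xyz": [
    [2,-3.5,0],
    [2,-3.5,0],
    [2,-3.5,0],
    [2,-3.5,0],
    [2,-3.5,0]
  ],
  "turn": [
    [0,0,-0.06],
    [0,0,-0.06],
    [0,0,-0.06],
    [0,0,-0.06],
    [0,0,-0.06]
  ]
}}

```text
clock: 0.98
position: [0.4387, 0.2796, 0.2414]
eef_rot: [-1.641, 0.858, 1.641]
ft_force: [1.2, 0.3, 0.3]
grip_width: 0.0853
```

Emit:
{"method": "jog_arm", "body": {
  "xyz": [
    [0.3,-4,0],
    [0.3,-4,0],
    [0.3,-4,0],
    [0.3,-4,0],
    [0.3,-4,0]
  ],
  "turn": [
    [0,0,-0.06],
    [0,0,-0.06],
    [0,0,-0.06],
    [0,0,-0.06],
    [0,0,-0.06]
  ]
}}

```text
clock: 1.4
position: [0.4528, 0.0796, 0.2414]
eef_rot: [-1.432, 1.048, 1.432]
ft_force: [1.5, 0.8, -0.1]
grip_width: 0.0856
```

Emit:
{"method": "jog_arm", "body": {
  "xyz": [
    [0.3,-4,0],
    [0.3,-4,0],
    [0.3,-4,0],
    [0.3,-4,0],
    [0.3,-4,0]
  ],
  "turn": [
    [0,0,-0.06],
    [0,0,-0.06],
    [0,0,-0.06],
    [0,0,-0.06],
    [0,0,-0.06]
  ]
}}

```text
clock: 1.82
position: [0.4678, -0.1204, 0.2415]
eef_rot: [-1.215, 1.205, 1.214]
ft_force: [1.6, -0.2, -1.0]
grip_width: 0.0854
```

Emit:
{"method": "jog_arm", "body": {
  "xyz": [
    [0.2,-4,0],
    [0.2,-4,0],
    [0.2,-4,0],
    [0,-4,-2],
    [0,-2,-3]
  ],
  "turn": [
    [0,0,0],
    [0,0,0],
    [0,0,0],
    [0,0,0],
    [0,0,0]
  ]
}}

```text
clock: 2.23
position: [0.4758, -0.2999, 0.1947]
eef_rot: [-1.22, 1.203, 1.211]
ft_force: [1.2, 0.6, -0.2]
grip_width: 0.0859
```

Run:
```python
from h import *
np.set_printoptions(precision=4,suppress=True)
s=r.state();print(s['clock'],s['position'],s['joint_pos']);print(R.from_rotvec(s['eef_rot']).as_matrix())
snap('wrist','w1')
```

```text
2.2333 [ 0.4758 -0.2999  0.1947] [-0.2134  0.1985 -0.2981  0.0016 -1.0685  0.2214]
[[ 0.0053 -0.9999 -0.0087]
 [-0.0025 -0.0087  1.    ]
 [-1.     -0.0053 -0.0026]]
```

View pics/w1.png

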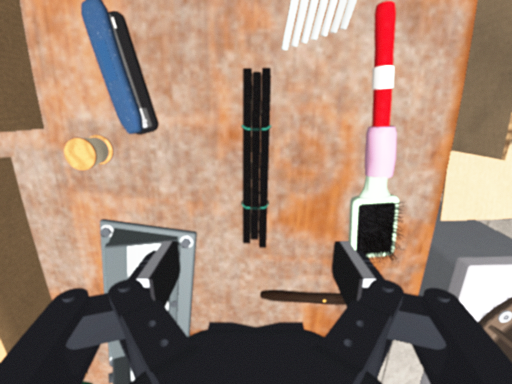

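The wrist view shows the bundle upright in the picture (columns 243–270, rows 68–246), with straps at rows 128 and 207.

Run:
```python
from h import *
np.set_printoptions(precision=4,suppress=True)
s=r.state()
im=cv2.imread('pics/w1.png'); d=np.load('pics/w1.npy')
m=np.zeros(im.shape[:2],np.uint8); m[60:255,235:280]=im[60:255,235:280].max(2)<60
m=cv2.morphologyEx(m,cv2.MORPH_CLOSE,np.ones((5,5)))
v,u=np.nonzero(m)
P=plane('wrist',np.c_[u,v],.028,s); print(cv2.minAreaRect((P[:,:2]*1000).astype(np.float32)))
print('straps',plane('wrist',[[256,128],[256,207]],.03,s))
C=cloud('wrist',d,s)[m>0]; C=C[C[:,2]>.022]; print(np.percentile(C,[1,50,99],axis=0)); print(cv2.minAreaRect((C[:,:2]*1000).astype(np.float32)))
for a in (-.4,-.35,-.3,-.25,-.22): 
    c=C[abs(C[:,1]-a)<.012]; print(a,len(c) and (np.percentile(c[:,0],[2,98]),np.median(c[:,2])))
```

```text
((471.36309814453125, -314.89892578125), (206.18490600585938, 27.603946685791016), 89.41112518310547)
straps [[ 0.4706 -0.3574  0.03  ]
 [ 0.47   -0.2652  0.03  ]]Traceback (most recent call last):
  File "<stdin>", line 10, in <module>
    return _quantile_unchecked(
        a, q, axis, out, overwrite_input, method, keepdims, weights)
    return _ureduce(a,
                    func=_quantile_ureduce_func,
    ...<5 lines>...
                    overwrite_input=overwrite_input,
                    method=method)
    r = func(a, **kwargs)
    result = _quantile(arr,
                       quantiles=q,
    ...<2 lines>...
                       out=out,
                       weights=wgt)
    slices_having_nans = np.isnan(arr[-1, ...])
                                  ~~~^^^^^^^^^
IndexError: index -1 is out of bounds for axis 0 with size 0
```

Emit:
{"method": "jog_arm", "body": {
  "xyz": [
    [-0.1,-2.2,-3.4],
    [-0.1,-2.1,-3.5],
    [0,0,-4],
    [0,0,-4],
    [0,0,-2]
  ],
  "turn": [
    [0,0,0],
    [0,0,0],
    [0,0,0],
    [0,0,0],
    [0,0,0]
  ]
}}

```text
clock: 2.7
position: [0.4692, -0.338, 0.0188]
eef_rot: [-1.211, 1.208, 1.22]
ft_force: [-0.6, -0.0, -0.5]
grip_width: 0.0853
```

Emit:
{"method": "jog_arm", "body": {
  "xyz": [
    [0,0,-1],
    [0,0,-0.6],
    [0,0,0]
  ],
  "turn": [
    [0,0,0],
    [0,0,0],
    [0,0,0]
  ]
}}

```text
clock: 2.95
position: [0.4723, -0.3386, 0.0072]
eef_rot: [-1.216, 1.205, 1.218]
ft_force: [0.2, 0.5, 1.2]
grip_width: 0.0857
```

Emit:
{"method": "jog_arm", "body": {
  "xyz": [
    [0,0,0],
    [0,0,0],
    [0,0,0],
    [0,0,0],
    [0,0,0]
  ],
  "turn": [
    [0,0,0],
    [0,0,0],
    [0,0,0],
    [0,0,0],
    [0,0,0]
  ],
  "hand": -1
}}

```text
clock: 3.37
position: [0.4734, -0.3391, 0.0091]
eef_rot: [-1.219, 1.203, 1.214]
ft_force: [0.1, 0.8, 3.1]
grip_width: 0.0297
```

Emit:
{"method": "jog_arm", "body": {
  "xyz": [
    [0,0,0],
    [0,0,0],
    [0,0,0]
  ],
  "turn": [
    [0,0,0],
    [0,0,0],
    [0,0,0]
  ]
}}

```text
clock: 3.62
position: [0.4734, -0.3391, 0.0091]
eef_rot: [-1.219, 1.203, 1.215]
ft_force: [0.5, 1.0, 6.5]
grip_width: 0.0297
```

Emit:
{"method": "jog_arm", "body": {
  "xyz": [
    [0,0,1],
    [0,0,3],
    [0,0,4],
    [0,0,2],
    [0,0,0]
  ],
  "turn": [
    [0,0,0],
    [0,0,0],
    [0,0,0],
    [0,0,0],
    [0,0,0]
  ]
}}

```text
clock: 4.03
position: [0.4751, -0.3401, 0.1139]
eef_rot: [-1.224, 1.201, 1.21]
ft_force: [0.3, -0.3, -1.3]
grip_width: 0.0298
```

Run:
```python
from h import *
np.set_printoptions(precision=4,suppress=True)
s=r.state();print(s['clock'],s['position'],s['ft_force'],s['grip_width']);print(R.from_rotvec(s['eef_rot']).as_matrix())
snap('scene','s2');snap('wrist','w2')
a=cv2.imread('pics/s2.png')[110:230,270:400];b=cv2.imread('pics/w2.png')
cv2.imwrite('pics/c2.png',np.hstack([cv2.resize(a,(416,384)),cv2.resize(b,(380,384))]))
```

```text
4.0333 [ 0.4751 -0.3401  0.1139] [ 0.337  -0.3217 -1.2567] 0.02978254982429727
[[ 0.0081 -0.9999 -0.011 ]
 [-0.0037 -0.011   0.9999]
 [-1.     -0.008  -0.0038]]
```

View pics/c2.png

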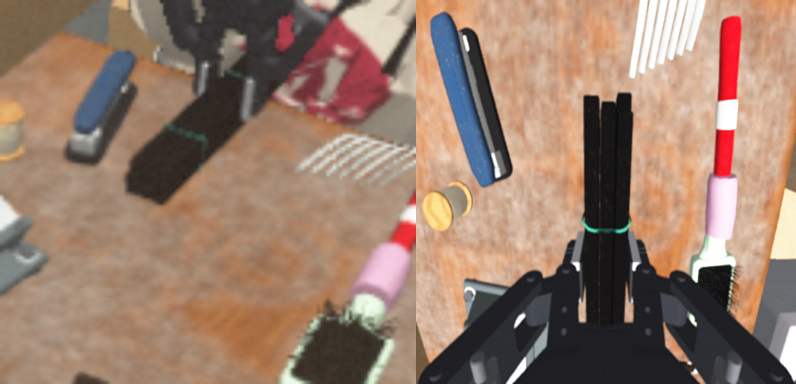

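```bash
cat >> m.py <<'E'
Tb=np.c_[-Rb[:,2],-Rb[:,0],Rb[:,1]]
def go(bx,by,bz,th=0):
    s=r.state(); t=o+Rb@(np.array([bx,by,bz])/1000)
    T=R.from_rotvec(Rb[:,2]*-th)*R.from_matrix(Tb)
    rv=(T*R.from_rotvec(s['eef_rot']).inv()).as_rotvec()
    with np.printoptions(precision=4,suppress=True):
        print('delta cm',(t-s['position'])*100,'turn',rv,'| bed now',((s['position']-o)@Rb)*1000,'f_bed',s['ft_force']@Rb,'w',s['grip_width'],'t',s['clock'])
E
python3 - <<'E'
from h import *
from m import *
np.set_printoptions(precision=4,suppress=True)
d=np.load('pics/s2.npy');im=cv2.imread('pics/s2.png');P=cloud('scene',d)
m=(im.max(2)<60)&(P[...,2]>.08)&(P[...,2]<.17)&(P[...,1]>-.3)&(P[...,1]<-.2)&(abs(P[...,0]-.475)<.03)
Q=P[m]
T=[(a,np.percentile(Q[abs(Q[:,1]-a)<.008][:,2],[50,90,98]),(Q[abs(Q[:,1]-a)<.008][:,0]).mean()) for a in np.arange(-.29,-.2,.016) if (abs(Q[:,1]-a)<.008).sum()>5]
for t in T: print(t)
print('maxy',np.percentile(Q[:,1],[98,100]))
go(1,-182,50)
E
```

```text
(np.float64(-0.29), array([0.1317, 0.1333, 0.1342]), np.float64(0.46896926486281676))
(np.float64(-0.27399999999999997), array([0.1323, 0.134 , 0.1361]), np.float64(0.46918364303709625))
(np.float64(-0.25799999999999995), array([0.1326, 0.1345, 0.135 ]), np.float64(0.46753282738705354))
(np.float64(-0.24199999999999994), array([0.1331, 0.1348, 0.135 ]), np.float64(0.46850013642495997))
(np.float64(-0.22599999999999992), array([0.132 , 0.1345, 0.1353]), np.float64(0.470871838087251))
(np.float64(-0.2099999999999999), array([0.1226, 0.133 , 0.134 ]), np.float64(0.47272085352371557))
maxy [-0.2082 -0.2063]
delta cm [10.6526 13.9438 -2.0627] turn [-0.0259 -0.4769 -0.1282] | bed now [ -68.343 -333.277  109.356] f_bed [-0.2125  0.3135 -1.1683] w 0.02955296166667048 t 4.1333
```

Emit:
{"method": "jog_arm", "body": {
  "xyz": [
    [1.5,1.5,1],
    [1.5,2,1],
    [2,2.5,0],
    [2,2.5,0],
    [2,2.5,0]
  ],
  "turn": [
    [-0.004,-0.08,-0.022],
    [-0.004,-0.08,-0.022],
    [-0.004,-0.08,-0.022],
    [-0.004,-0.08,-0.022],
    [-0.005,-0.08,-0.022]
  ]
}}

```text
clock: 4.55
position: [0.5628, -0.2277, 0.1279]
eef_rot: [-1.315, 0.969, 0.827]
ft_force: [0.2, -2.1, -1.1]
grip_width: 0.0297
```

Emit:
{"method": "jog_arm", "body": {
  "xyz": [
    [1.6,2.9,0],
    [0,0,-2],
    [0,0,-1],
    [0,0,0]
  ],
  "turn": [
    [-0.004,-0.077,-0.018],
    [0,0,0],
    [0,0,0],
    [0,0,0]
  ]
}}

```text
clock: 4.88
position: [0.5678, -0.219, 0.0945]
eef_rot: [-1.329, 0.962, 0.787]
ft_force: [-1.2, -0.1, -1.3]
grip_width: 0.0295
```

Run:
```python
from m import *
go(1,-182,50); go(1,-182,12)
snap('scene','s3');snap('side','d3')
a=cv2.imread('pics/s3.png')[120:270,140:340];b=cv2.imread('pics/d3.png')[130:270,165:300]
cv2.imwrite('pics/c3.png',np.hstack([cv2.resize(a,(480,384)),cv2.resize(b,(320,384))]))
```

```text
delta cm [ 1.1381  1.9636 -0.5692] turn [ 0.0078 -0.0444 -0.0013] | bed now [  -4.2907 -202.866    59.1716] f_bed [-1.6613 -0.2928 -0.6249] w 0.02949031640168178 t 4.8833
delta cm [ 2.8801  1.7518 -3.9398] turn [ 0.0078 -0.0444 -0.0013] | bed now [  -4.2907 -202.866    59.1716] f_bed [-1.6613 -0.2928 -0.6249] w 0.02949031640168178 t 4.8833
```

View pics/c3.png

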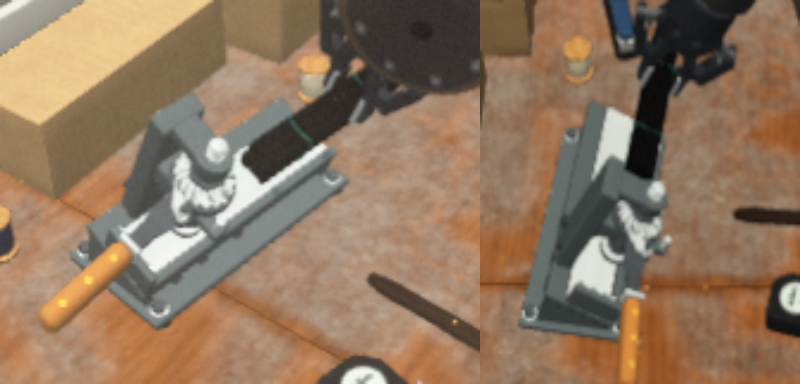

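Emit:
{"method": "jog_arm", "body": {
  "xyz": [
    [1,0.9,-0.5],
    [1,0.9,-1],
    [0,0,0]
  ],
  "turn": [
    [0.004,-0.022,0],
    [0.004,-0.022,0],
    [0,0,0]
  ]
}}

```text
clock: 5.23
position: [0.5931, -0.2077, 0.0898]
eef_rot: [-1.326, 0.913, 0.771]
ft_force: [0.2, -0.6, -1.3]
grip_width: 0.03
```

```bash
python3 -c "
from m import *
go(2,-182,12);go(2,-182,9)"
```

```text
delta cm [ 0.4397  0.6151 -3.4183] turn [-0.0142 -0.0025 -0.0101] | bed now [  14.5721 -188.6365   43.9923] f_bed [-0.3859 -0.5337 -1.271 ] w 0.030028501688959007 t 5.2333
delta cm [ 0.5772  0.5984 -3.6844] turn [-0.0142 -0.0025 -0.0101] | bed now [  14.5721 -188.6365   43.9923] f_bed [-0.3859 -0.5337 -1.271 ] w 0.030028501688959007 t 5.2333
```

Emit:
{"method": "jog_arm", "body": {
  "xyz": [
    [0,0.3,-1],
    [0.3,0.3,-1],
    [0,0,0],
    [0,0,0]
  ],
  "turn": [
    [-0.014,-0.002,-0.01],
    [0,0,0],
    [0,0,0],
    [0,0,0]
  ]
}}

```text
clock: 5.57
position: [0.5954, -0.2054, 0.0749]
eef_rot: [-1.314, 0.917, 0.781]
ft_force: [-0.1, -0.1, -1.7]
grip_width: 0.03
```

```bash
python3 -c "
from m import *
go(2,-182,12);go(2,-182,9)"
```

```text
delta cm [ 0.2111  0.3848 -1.9318] turn [-0.0239 -0.0126 -0.0085] | bed now [   9.4735 -186.0751   29.888 ] f_bed [-0.8074 -0.1388 -1.473 ] w 0.029992303457284465 t 5.5667
delta cm [ 0.3486  0.3681 -2.1979] turn [-0.0239 -0.0126 -0.0085] | bed now [   9.4735 -186.0751   29.888 ] f_bed [-0.8074 -0.1388 -1.473 ] w 0.029992303457284465 t 5.5667
```

Emit:
{"method": "jog_arm", "body": {
  "xyz": [
    [0,0.2,-0.6],
    [0.2,0.1,-0.6],
    [0,0,0],
    [0,0,0]
  ],
  "turn": [
    [-0.024,-0.013,-0.008],
    [0,0,0],
    [0,0,0],
    [0,0,0]
  ]
}}

```text
clock: 5.9
position: [0.5951, -0.1897, 0.0639]
eef_rot: [-1.306, 0.906, 0.797]
ft_force: [-0.2, -0.3, -0.2]
grip_width: 0.0294
```

```bash
python3 -c "
from m import *
go(2,-182,12);go(2,-182,9)
snap('scene','s4')
a=cv2.imread('pics/s4.png')[120:240,180:340]
cv2.imwrite('pics/c4.png',cv2.resize(a,None,fx=5,fy=5,interpolation=2))"
```

```text
delta cm [ 0.2414 -1.1852 -0.8344] turn [-0.0381 -0.0165 -0.0198] | bed now [   2.4585 -170.5265   21.1689] f_bed [-0.2567 -0.3712 -0.1251] w 0.02941326957038685 t 5.9
delta cm [ 0.379  -1.2019 -1.1005] turn [-0.0381 -0.0165 -0.0198] | bed now [   2.4585 -170.5265   21.1689] f_bed [-0.2567 -0.3712 -0.1251] w 0.02941326957038685 t 5.9
```

View pics/c4.png

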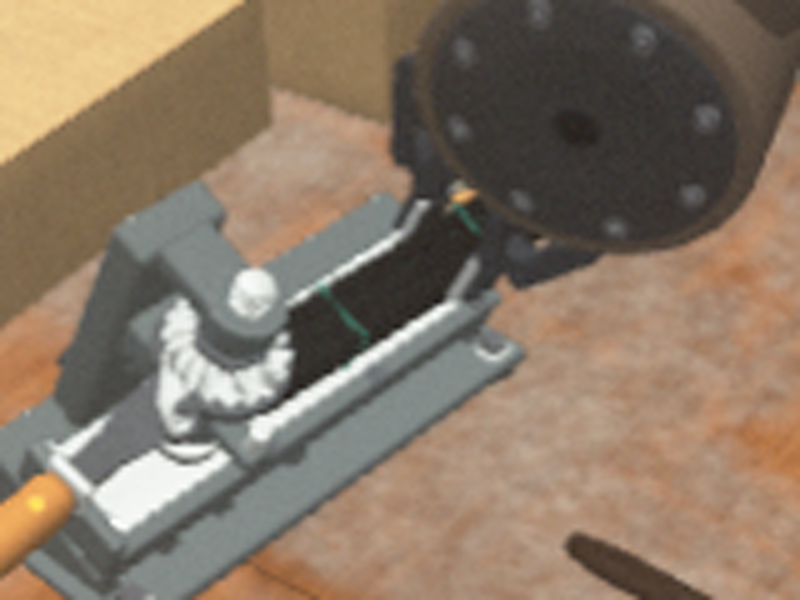

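```bash
python3 -c "
from m import *
s=r.state();np.set_printoptions(precision=3,suppress=True);print(s['joint_pos'],s['dq'],s['effort']);go(2,-182,12)"
```

```text
[-0.001  0.268 -0.797  0.274 -0.046 -0.38 ] [-0.001 -0.004  0.004 -0.009 -0.001  0.005] [  0.095 -40.41   18.516   3.52    1.589  -0.1  ]
delta cm [ 0.2298 -1.1759 -0.859 ] turn [-0.038  -0.0162 -0.0198] | bed now [   2.6844 -170.6042   21.3278] f_bed [-0.23   -0.6254 -1.5477] w 0.02991631434708191 t 5.95
```

Emit:
{"method": "jog_arm", "body": {
  "xyz": [
    [0,0,0],
    [0,0,0]
  ],
  "turn": [
    [0,0,0],
    [0,0,0]
  ]
}}

```text
clock: 6.12
position: [0.5951, -0.1899, 0.0642]
eef_rot: [-1.306, 0.906, 0.796]
ft_force: [0.8, 0.7, -1.3]
grip_width: 0.0298
```

```bash
python3 -c "
from m import *
s=r.state();np.set_printoptions(precision=3,suppress=True);print(s['joint_pos'],s['dq'],s['effort']);go(2,-182,12)"
```

```text
[-0.001  0.268 -0.797  0.273 -0.046 -0.38 ] [ 0.001  0.001 -0.002 -0.004  0.001 -0.003] [  0.029 -40.687  18.755   3.58    1.536  -0.01 ]
delta cm [ 0.237  -1.1684 -0.8598] turn [-0.0386 -0.0157 -0.0187] | bed now [   2.6327 -170.6873   21.3638] f_bed [ 0.0367  0.7727 -1.4611] w 0.02981784464217909 t 6.1167
```

Emit:
{"method": "jog_arm", "body": {
  "xyz": [
    [0.1,-0.5,-0.2],
    [0.1,-0.5,-0.2],
    [0.1,-0.5,-0.2],
    [0,0,0]
  ],
  "turn": [
    [0,0,0],
    [0,0,0],
    [0,0,0],
    [0,0,0]
  ]
}}

```text
clock: 6.45
position: [0.5988, -0.2052, 0.058]
eef_rot: [-1.305, 0.906, 0.795]
ft_force: [0.7, -0.0, -1.3]
grip_width: 0.0298
```

```bash
python3 -c "
from m import *
s=r.state();np.set_printoptions(precision=3,suppress=True);print(s['joint_pos'],s['effort']);go(2,-182,12)"
```

```text
[-0.02   0.294 -0.689  0.03  -0.127 -0.121] [ -0.155 -43.373  19.69    3.123   1.275   1.072]
delta cm [-0.1236  0.3605 -0.2396] turn [-0.0391 -0.0153 -0.0179] | bed now [   4.581  -185.4293   13.3578] f_bed [ 0.0111  0.0538 -1.4572] w 0.029836772277335805 t 6.45
```

Emit:
{"method": "jog_arm", "body": {
  "xyz": [
    [-0.1,0,-0.1],
    [-0.1,0,-0.1],
    [0,0,0],
    [0,0,0]
  ],
  "turn": [
    [-0.013,-0.005,-0.006],
    [-0.013,-0.005,-0.006],
    [-0.013,-0.005,-0.006],
    [0,0,0]
  ]
}}

```text
clock: 6.78
position: [0.5966, -0.2137, 0.0609]
eef_rot: [-1.316, 0.912, 0.782]
ft_force: [0.3, 0.2, -0.2]
grip_width: 0.0296
```

```bash
python3 -c "
from m import *
s=r.state();np.set_printoptions(precision=3,suppress=True);print(s['joint_pos'],s['effort']);go(2,-182,9)"
```

```text
[-0.041  0.285 -0.779  0.254 -0.04  -0.325] [ -0.129 -41.973  18.069   4.038   1.645  -0.318]
delta cm [ 0.2266  1.1958 -0.8037] turn [-0.0247 -0.0094 -0.0123] | bed now [   4.9966 -194.1444   16.5007] f_bed [ 0.1117  0.2645 -0.3009] w 0.029630327117441714 t 6.7833
```

Emit:
{"method": "jog_arm", "body": {
  "xyz": [
    [0.05,0.1,-0.2],
    [0.05,0.1,-0.2],
    [0.05,0,-0.2],
    [0,0,0]
  ],
  "turn": [
    [0,0,0],
    [0,0,0],
    [0,0,0],
    [0,0,0]
  ]
}}

```text
clock: 7.12
position: [0.599, -0.212, 0.0549]
eef_rot: [-1.314, 0.91, 0.784]
ft_force: [0.1, -0.8, -0.2]
grip_width: 0.03
```

```bash
python3 -c "
from m import *
s=r.state();np.set_printoptions(precision=3,suppress=True);print(s['joint_pos'],s['effort']);go(2,-182,9)"
```

```text
[-0.037  0.299 -0.77   0.229 -0.035 -0.304] [  0.014 -42.975  18.476   3.42    1.62    0.118]
delta cm [-0.008   1.026  -0.1965] turn [-0.028  -0.0102 -0.0137] | bed now [   4.0762 -192.1759   10.1347] f_bed [ 0.094  -0.7745 -0.2877] w 0.02998150035038082 t 7.1167
```

Emit:
{"method": "jog_arm", "body": {
  "xyz": [
    [0.0,0,-0.1],
    [0.0,0,-0.1],
    [0,0,0]
  ],
  "turn": [
    [0,0,0],
    [0,0,0],
    [0,0,0]
  ]
}}

```text
clock: 7.37
position: [0.599, -0.2122, 0.0538]
eef_rot: [-1.314, 0.909, 0.784]
ft_force: [-2.4, 1.9, 3.8]
grip_width: 0.0296
```

```bash
python3 -c "
from m import *
go(2,-182,9)
snap('scene','s5');snap('side','d5')
a=cv2.imread('pics/s5.png')[120:240,180:340];b=cv2.imread('pics/d5.png')[130:270,165:300]
cv2.imwrite('pics/c5.png',np.hstack([cv2.resize(a,(480,384)),cv2.resize(b,(320,384))]))
P=cloud('scene',np.load('pics/s5.npy'));S=((P-o)@Rb)*1000;im=cv2.imread('pics/s5.png')
m=(im.max(2)<60)&(abs(S[...,0])<20)&(S[...,2]>8)&(S[...,2]<45)
for y in range(-190,-40,15):
    Q=S[m&(abs(S[...,1]-y)<7)]
    if len(Q)>5: print(y,len(Q),np.percentile(Q[:,0],[3,97]),np.percentile(Q[:,2],[50,80,95]))
"
```

```text
delta cm [-0.0124  1.0407 -0.0889] turn [-0.0284 -0.0092 -0.0143] | bed now [   3.6343 -192.3163    9.1518] f_bed [-0.5896  1.5849  4.6196] w 0.029628854545203538 t 7.3667
-190 51 [-6.9 19.6] [29.3 30.3 35.2]
-175 60 [-11.1  15.9] [28.4 29.5 30.9]
-160 57 [-10.6  14.2] [30.  31.  32.4]
-145 60 [-10.3  15.1] [29.6 30.9 31.8]
-130 56 [-9.9 15.5] [30.7 31.2 32.3]
-115 50 [-10.4  15.6] [30.4 31.5 33.1]
-100 66 [-9.3 16. ] [31.  32.4 33.7]
-85 67 [-9.1 16.6] [31.4 32.8 33.7]
-70 40 [-8.9  6.2] [31.8 33.6 34.7]
```

View pics/c5.png

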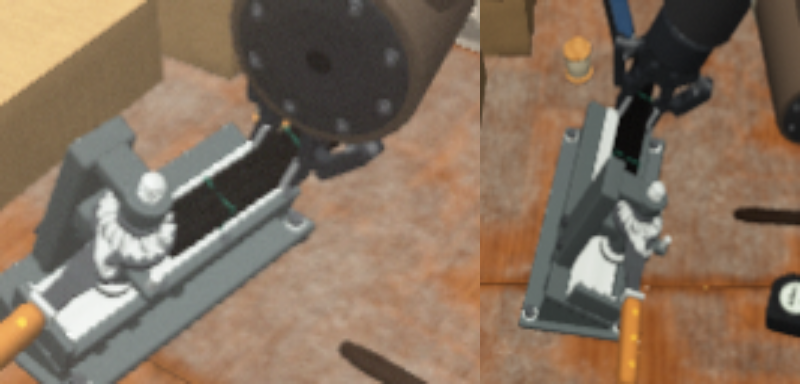

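Emit:
{"method": "jog_arm", "body": {
  "xyz": [
    [0,0,0],
    [0,0,0],
    [0,0,0],
    [0,0,0]
  ],
  "turn": [
    [0,0,0],
    [0,0,0],
    [0,0,0],
    [0,0,0]
  ],
  "hand": 0.1
}}

```text
clock: 7.8
position: [0.5987, -0.2123, 0.0532]
eef_rot: [-1.313, 0.91, 0.785]
ft_force: [-0.1, -0.8, -0.5]
grip_width: 0.0469
```

```bash
cat > bl.py <<'E'
from m import *
import sys
def look(f):
    snap('scene','s'+f);snap('side','d'+f)
    a=cv2.imread(f'pics/s{f}.png')[120:270,140:340];b=cv2.imread(f'pics/d{f}.png')[130:270,165:300]
    cv2.imwrite(f'pics/c{f}.png',np.hstack([cv2.resize(a,(480,384)),cv2.resize(b,(320,384))]))
    P=cloud('scene',np.load(f'pics/s{f}.npy'));S=((P-o)@Rb)*1000;im=cv2.imread(f'pics/s{f}.png')
    m=(im.max(2)<60)&(abs(S[...,0])<22)&(S[...,2]>8)&(S[...,2]<50)
    for y in range(-280,60,15):
        Q=S[m&(abs(S[...,1]-y)<7)]
        if len(Q)>8: print(y,len(Q),np.percentile(Q[:,0],[3,97]),np.percentile(Q[:,2],[50,80,95]))
if __name__=='__main__':
    go(2,-182,9); look(sys.argv[1])
E
python3 bl.py 6
```

```text
delta cm [ 0.0209  1.0573 -0.0257] turn [-0.0284 -0.0104 -0.014 ] | bed now [   3.0666 -192.5209    8.7342] f_bed [-0.2275 -0.8165 -0.4889] w 0.04686619572746627 t 7.8
-220 15 [-2.6 11.2] [27.9 29.9 30.4]
-205 40 [-11.3  11.4] [28.4 29.9 30.6]
-190 59 [-14.9  12.2] [27.8 29.5 30.9]
-175 57 [-13.7  11.8] [28.5 29.9 30.8]
-160 60 [-12.9  12.1] [27.5 29.2 30.4]
-145 59 [-12.6  13.2] [28.1 29.7 30.5]
-130 64 [-12.1  12.9] [27.8 29.  30. ]
-115 47 [-12.1  11.7] [28.1 29.2 31. ]
-100 64 [-11.3  14. ] [27.9 28.8 30. ]
-85 64 [-10.9  14.6] [27.6 28.8 30.2]
-70 34 [-10.3   3.5] [27.4 28.4 29.1]
```

View pics/c6.png

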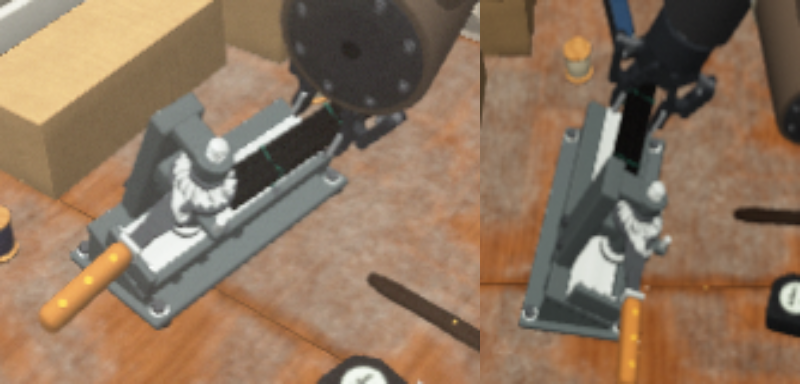

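Emit:
{"method": "jog_arm", "body": {
  "xyz": [
    [-0.4,0,0.9],
    [-0.5,0,1],
    [-0.6,-0.5,1.5],
    [-0.6,-1,2],
    [-0.5,-2,2]
  ],
  "turn": [
    [0.004,0.03,0.007],
    [0.006,0.05,0.012],
    [0.006,0.05,0.012],
    [0.006,0.05,0.012],
    [0.006,0.05,0.012]
  ],
  "hand": 0.5
}}

```text
clock: 8.32
position: [0.5724, -0.2475, 0.1277]
eef_rot: [-1.247, 1.043, 1.003]
ft_force: [1.0, 0.1, -0.1]
grip_width: 0.0641
```

```bash
python3 bl.py 7
```

```text
delta cm [ 2.6449  4.5696 -7.4818] turn [-0.0561 -0.2407 -0.0667] | bed now [  18.1534 -230.5547   84.9399] f_bed [ 0.8464  0.2162 -0.5595] w 0.06409018539818037 t 8.3167
-265 39 [-16.2   8.7] [28.5 30.1 30.4]
-250 50 [-15.7   9.2] [28.3 29.9 30.9]
-235 51 [-15.    9.9] [28.7 30.4 31.8]
-220 44 [-14.5  10.4] [28.7 30.1 30.8]
-205 53 [-15.7  10.7] [28.1 29.5 30.2]
-190 56 [-14.   11.8] [28.4 29.3 30.2]
-175 61 [-13.3  11.1] [28.5 30.1 30.8]
-160 55 [-13.3  11.9] [27.9 28.9 29.6]
-145 58 [-12.6  12.6] [28.5 29.2 30.5]
-130 63 [-12.4  13.3] [28.3 29.6 30.6]
-115 47 [-12.5  11.8] [27.7 28.8 29.5]
-100 60 [-11.4  14.4] [27.2 29.1 30.3]
-85 69 [-11.1  14.9] [27.4 28.8 30.4]
-70 32 [-10.9   5.3] [27.4 29.1 30. ]
```

View pics/c7.png

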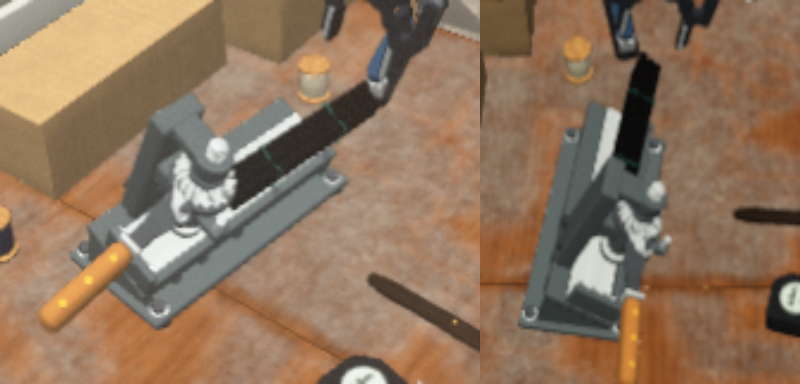

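Emit:
{"method": "jog_arm", "body": {
  "xyz": [
    [0,-3.5,0],
    [0,-3,0],
    [0,0,0]
  ],
  "turn": [
    [0,0,0],
    [0,0,0],
    [0,0,0]
  ],
  "hand": -1
}}

```text
clock: 8.67
position: [0.5731, -0.3171, 0.1261]
eef_rot: [-1.247, 1.045, 0.997]
ft_force: [0.6, -0.4, 0.3]
grip_width: 0.0282
```

```bash
python3 -c "
from m import *
go(2,-302,8);print(r.state()['joint_pos'])"
```

```text
delta cm [ 1.1763 -0.3818 -7.4063] turn [-0.0544 -0.2378 -0.062 ] | bed now [  25.4344 -299.6303   79.2988] f_bed [ 0.7284 -0.3629 -0.0593] w 0.028236149655914877 t 8.6667
[-0.3  0.3 -0.3 -0.1 -0.7  0.3]
```

Emit:
{"method": "jog_arm", "body": {
  "xyz": [
    [0.3,-0.1,-2],
    [0.3,-0.1,-2],
    [0.3,-0.1,-2],
    [0.3,-0.1,-1.4],
    [0,0,0]
  ],
  "turn": [
    [-0.05,0,-0.06],
    [0,0,0],
    [0,0,0],
    [0,0,0],
    [0,0,0]
  ]
}}

```text
clock: 9.08
position: [0.583, -0.3166, 0.0485]
eef_rot: [-1.246, 1.109, 0.936]
ft_force: [0.8, -0.5, 0.2]
grip_width: 0.0001
```

```bash
python3 bl.py 8 | head -3
```

```text
delta cm [ 1.5921 11.4889  0.4388] turn [-0.0142 -0.2432  0.002 ] | bed now [  -1.7438 -297.9711    6.0023] f_bed [ 0.831  -0.4291 -0.1755] w 5.009492542613481e-05 t 9.0833
-265 37 [-16.2   9.2] [27.6 29.2 30.5]
-250 54 [-15.9   8.9] [28.1 29.6 31.5]
```

View pics/c8.png

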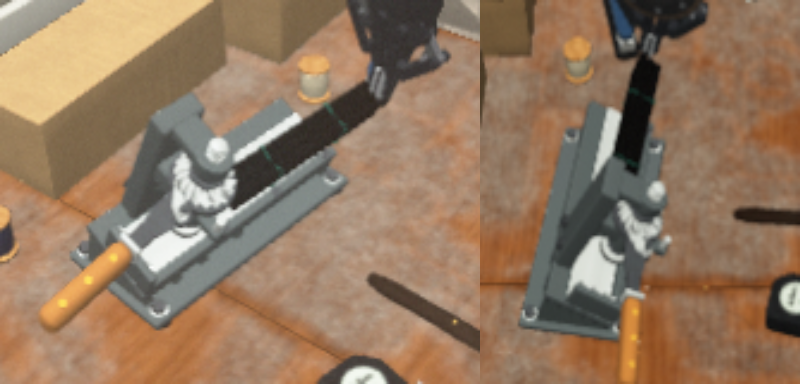

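Emit:
{"method": "jog_arm", "body": {
  "xyz": [
    [0.4,0.7,0.3],
    [0.12,1,0],
    [0.12,1,0],
    [0.12,1,0],
    [0.12,1,0]
  ],
  "turn": [
    [0,0,0],
    [0,0,0],
    [0,0,0],
    [0,0,0],
    [0,0,0]
  ]
}}

```text
clock: 9.6
position: [0.5951, -0.27, 0.0578]
eef_rot: [-1.251, 1.103, 0.929]
ft_force: [0.5, -0.8, -0.9]
grip_width: -0.0001
```

```bash
python3 bl.py 9; python3 -c "
from m import *
print(r.state()['joint_pos'])"
```

```text
delta cm [ 0.3808  6.8201 -0.4853] turn [-0.0117 -0.2346  0.0016] | bed now [   8.1902 -250.1617   11.2489] f_bed [ 0.103  -0.7822 -1.08  ] w -6.575556330981693e-05 t 9.6
-250 12 [-0.6  5.6] [37.1 42.1 45.7]
-235 16 [-16.   10.1] [28.2 30.6 34.8]
-220 52 [-16.3   9. ] [29.1 30.2 30.8]
-205 52 [-16.    8.7] [28.5 30.4 31.6]
-190 54 [-16.4   9.7] [28.3 29.6 30.5]
-175 36 [-16.3   9.2] [28.6 29.5 29.9]
-160 59 [-15.8   8.9] [28.2 29.5 30.2]
-145 58 [-15.6   9.5] [27.9 29.1 29.9]
-130 62 [-15.6   9.6] [28.  29.  30.6]
-115 57 [-15.5   9.3] [28.1 29.  29.6]
-100 61 [-15.1   9. ] [28.1 29.4 30.6]
-85 45 [-15.5   9.3] [27.7 29.1 31. ]
-70 44 [-15.3   3.1] [28.2 29.1 30.8]
-55 22 [-15.4  -9.3] [27.4 28.8 29.3]
-40 9 [-15.  -12.4] [27.4 28.6 29.7]
[-0.1  0.4 -0.5  0.  -0.5 -0. ]
```

View pics/c9.png

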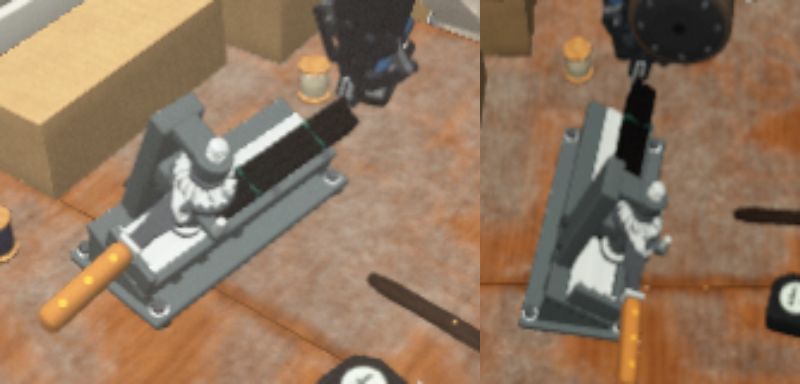

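Emit:
{"method": "jog_arm", "body": {
  "xyz": [
    [0,1,-0.1],
    [0,1,-0.1],
    [0.05,1,0],
    [0.12,1,0],
    [0.12,1,0]
  ],
  "turn": [
    [0,0,0],
    [0,0,0],
    [0,0,0],
    [0,0,0],
    [0,0,0]
  ]
}}

```text
clock: 10.12
position: [0.5977, -0.2204, 0.0552]
eef_rot: [-1.25, 1.104, 0.93]
ft_force: [0.5, -1.5, 0.6]
grip_width: 0.0
```

```bash
python3 -c "
from m import *
go(0,-178,8);print(r.state()['joint_pos'])"
```

```text
delta cm [ 0.035  2.274 -0.411] turn [-0.0121 -0.2352  0.0017] | bed now [   4.024  -200.616    10.5388] f_bed [ 0.8544 -1.4772  0.2652] w 1.3255410607601025e-05 t 10.1167
[-0.   0.3 -0.5  0.1 -0.4 -0.2]
```

Emit:
{"method": "jog_arm", "body": {
  "xyz": [
    [0.05,0.5,0],
    [0.05,0.5,0],
    [0.05,0.4,0],
    [0.03,0.3,0],
    [0,0,0]
  ],
  "turn": [
    [0,0,0],
    [0,0,0],
    [0,0,0],
    [0,0,0],
    [0,0,0]
  ]
}}

```text
clock: 10.53
position: [0.5984, -0.2032, 0.0536]
eef_rot: [-1.249, 1.106, 0.932]
ft_force: [0.0, 0.6, -0.5]
grip_width: 0.0
```

```bash
python3 bl.py 10
```

```text
delta cm [ 0.0501  0.1436 -0.074 ] turn [-0.0125 -0.238   0.0014] | bed now [   2.0544 -183.4857    9.8056] f_bed [-0.2763  0.6205 -0.3938] w 3.977910057149224e-05 t 10.5333
-175 16 [-11.5  12.7] [38.6 47.5 48.3]
-160 46 [-15.6  10.3] [27.8 29.3 31.1]
-145 54 [-15.8   9.3] [28.4 29.3 30.4]
-130 61 [-15.5   9.3] [27.9 28.8 30.1]
-115 48 [-15.8   9.9] [28.3 29.6 30.4]
-100 60 [-15.4   9.7] [28.  29.4 30.2]
-85 67 [-15.3   9.9] [27.6 29.2 30.4]
-70 41 [-15.1   1.2] [27.3 29.4 30. ]
-55 23 [-15.4  -9.9] [27.4 28.3 28.9]
-10 9 [-15.9 -13.8] [14.5 16.6 21.6]
5 14 [-15.9 -11.4] [25.2 28.  28.9]
20 51 [-16.    0.1] [27.6 29.3 30.3]
35 69 [-15.6   5.7] [25.3 28.6 30. ]
```

View pics/c10.png

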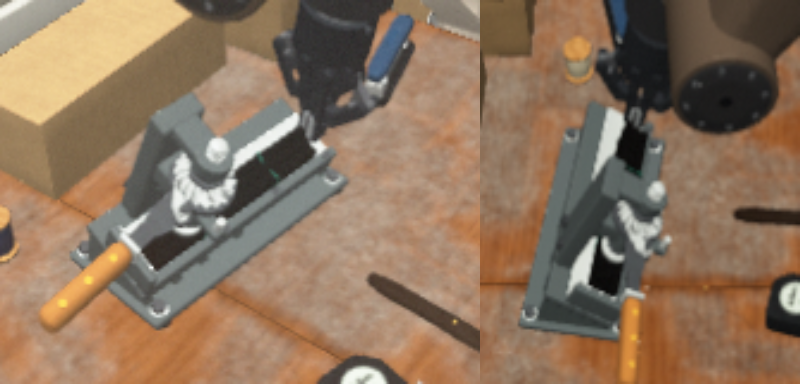

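Bundle passed under the pad and its end is very near the stop (left end around (145,265) in the crop). I'll push gently until the force rises.

Emit:
{"method": "jog_arm", "body": {
  "xyz": [
    [0.03,0.3,0],
    [0.02,0.2,0],
    [0.02,0.2,0],
    [0,0,0]
  ],
  "turn": [
    [0,0,0],
    [0,0,0],
    [0,0,0],
    [0,0,0]
  ]
}}

```text
clock: 10.97
position: [0.5991, -0.1962, 0.0534]
eef_rot: [-1.249, 1.106, 0.932]
ft_force: [0.3, -0.2, 0.2]
grip_width: 0.0
```

```bash
python3 -c "
from m import *
go(0,-178,8)"
```

```text
delta cm [-0.0982 -0.1395 -0.2325] turn [-0.0124 -0.2383  0.0014] | bed now [   1.7887 -176.4964    9.6899] f_bed [ 0.4182 -0.1872  0.0291] w 1.8603094790407367e-05 t 10.9667
```

Emit:
{"method": "jog_arm", "body": {
  "xyz": [
    [0.02,0.2,0],
    [0.02,0.2,0],
    [0,0,0]
  ],
  "turn": [
    [0,0,0],
    [0,0,0],
    [0,0,0]
  ]
}}

```text
clock: 11.22
position: [0.5986, -0.1951, 0.0538]
eef_rot: [-1.249, 1.109, 0.931]
ft_force: [-0.9, -21.6, 0.5]
grip_width: 0.0002
```

```bash
python3 bl.py 11; python3 -c "
import cv2
a=cv2.imread('pics/s11.png')[150:240,165:285]
cv2.imwrite('pics/e11.png',cv2.resize(a,None,fx=6.5,fy=6.5,interpolation=2))"
```

```text
delta cm [ 0.0283 -0.6661 -0.0896] turn [-0.0106 -0.2396  0.0035] | bed now [   1.4514 -175.4216   10.2959] f_bed [  1.7233 -21.531   -0.3504] w 0.00021637148867894267 t 11.2167
-175 13 [-7.6 -3.1] [32.6 38.8 46.4]
-160 27 [-16.   11.3] [28.  30.  39.5]
-145 55 [-15.9   9.3] [28.4 29.5 31. ]
-130 62 [-15.6   9.5] [28.1 29.2 29.8]
-115 58 [-15.7   9.4] [28.3 29.6 31.1]
-100 43 [-15.6  10.4] [27.7 29.7 30.8]
-85 66 [-15.4   9.5] [27.6 28.9 30.7]
-70 41 [-15.3   2. ] [28.2 29.5 30.5]
-55 23 [-15.3  -8.2] [26.9 27.9 29. ]
5 13 [-16.1  -7.9] [25.8 28.1 29.2]
20 50 [-16.   -0.3] [28.  29.3 30.2]
35 74 [-15.8   5.2] [27.6 29.  29.7]
50 16 [-15.4  -6.8] [27.3 28.8 30.6]
```

View pics/e11.png

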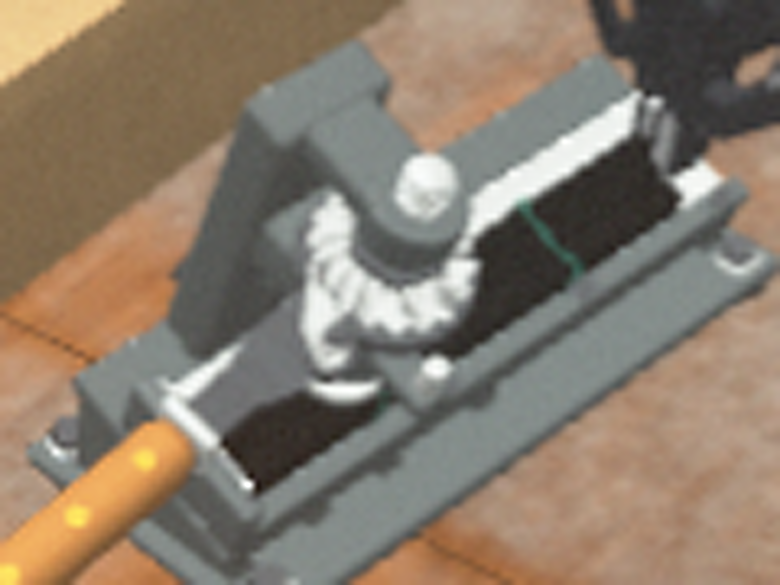

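```bash
cat >> m.py <<'E'
def grip(th,Rr=145,delta=.24,up=0,dep=21,show=True):
    s=r.state()
    T=R.from_rotvec(Rb[:,2]*-th)*R.from_rotvec(Rb[:,1]*delta)*R.from_matrix(Tb)
    c=o+Rb@(np.array([Rr*np.sin(th),Rr*np.cos(th),99.5])/1000)
    t=c+T.as_matrix()[:,0]*(dep-up)/1000
    rv=(T*R.from_rotvec(s['eef_rot']).inv()).as_rotvec()
    with np.printoptions(precision=4,suppress=True):
        print('th',th,'tcp',t,'delta cm',(t-s['position'])*100,'turn',rv)
    return t,T
E
python3 -c "
from m import *
grip(-.11,up=80);grip(-.11)
p=None
for th in np.arange(-.65,.75,.15):
    t,T=grip(th)
    if p is not None: print('   step',(t-p[0])*100,(T*p[1].inv()).as_rotvec())
    p=(t,T)
print(r.state()['joint_pos'])
"
```

```text
th -0.11 tcp [0.5672 0.1322 0.1822] delta cm [-3.1455 32.7292 12.8379] turn [-0.0321  0.006   0.0991]
th -0.11 tcp [0.5859 0.1278 0.1045] delta cm [-1.2729 32.2912  5.0725] turn [-0.0321  0.006   0.0991]
th -0.65 tcp [0.5198 0.1044 0.0718] delta cm [-7.8871 29.9561  1.801 ] turn [-0.2799  0.0407  0.5777]
th -0.5 tcp [0.537  0.1149 0.08  ] delta cm [-6.1671 31.0006  2.6243] turn [-0.211   0.031   0.4448]
   step [1.7 1.  0.8] [ 0.1 -0.  -0.1]
th -0.35 tcp [0.5553 0.1224 0.089 ] delta cm [-4.3348 31.749   3.5242] turn [-0.1421  0.0214  0.3119]
   step [1.8 0.7 0.9] [ 0.1 -0.  -0.1]
th -0.19999999999999996 tcp [0.5743 0.1267 0.0986] delta cm [-2.4313 32.1845  4.4805] turn [-0.0733  0.0117  0.1789]
   step [1.9 0.4 1. ] [ 0.1 -0.  -0.1]
th -0.04999999999999993 tcp [0.5936 0.1279 0.1085] delta cm [-0.4995 32.2973  5.4718] turn [-0.0046  0.0021  0.0459]
   step [1.9 0.1 1. ] [ 0.1 -0.  -0.1]
th 0.10000000000000009 tcp [0.6128 0.1257 0.1186] delta cm [ 1.4173 32.0848  6.4758] turn [ 0.0641 -0.0075 -0.0871]
   step [ 1.9 -0.2  1. ] [ 0.1 -0.  -0.1]
th 0.2500000000000001 tcp [0.6314 0.1204 0.1285] delta cm [ 3.2761 31.5519  7.4699] turn [ 0.1327 -0.0172 -0.2201]
   step [ 1.9 -0.5  1. ] [ 0.1 -0.  -0.1]
th 0.40000000000000024 tcp [0.649  0.112  0.1381] delta cm [ 5.0351 30.7105  8.4318] turn [ 0.2012 -0.0268 -0.3532]
   step [ 1.8 -0.8  1. ] [ 0.1 -0.  -0.1]
th 0.5500000000000002 tcp [0.6652 0.1007 0.1472] delta cm [ 6.6548 29.5795  9.34  ] turn [ 0.2697 -0.0364 -0.4863]
   step [ 1.6 -1.1  0.9] [ 0.1 -0.  -0.1]
th 0.7000000000000001 tcp [0.6796 0.0867 0.1555] delta cm [ 8.0988 28.1842 10.1739] turn [ 0.3382 -0.046  -0.6194]
   step [ 1.4 -1.4  0.8] [ 0.1 -0.  -0.1]
[ 0.   0.3 -0.6  0.1 -0.4 -0.3]
```

Emit:
{"method": "jog_arm", "body": {
  "xyz": [
    [-0.2,-1.5,0],
    [-0.2,-1.5,0.5],
    [-0.5,-1,3],
    [-0.5,0,4],
    [-0.5,0,4]
  ],
  "turn": [
    [0,0,0],
    [0,0,0],
    [0,0,0],
    [0,0,0],
    [0,0,0]
  ]
}}

```text
clock: 11.73
position: [0.5794, -0.233, 0.1688]
eef_rot: [-1.247, 1.108, 0.933]
ft_force: [0.9, -0.5, 0.7]
grip_width: -0.0004
```

Emit:
{"method": "jog_arm", "body": {
  "xyz": [
    [-0.5,0,4],
    [-0.5,0,4],
    [-0.5,2,3],
    [-0.5,3,1],
    [-0.5,4,0]
  ],
  "turn": [
    [0,0,0],
    [0,0,0],
    [0,0,0],
    [0,0,0],
    [0,0,0]
  ]
}}

```text
clock: 12.15
position: [0.5569, -0.1429, 0.2929]
eef_rot: [-1.25, 1.102, 0.925]
ft_force: [1.7, 0.7, -0.0]
grip_width: 0.0001
```

Emit:
{"method": "jog_arm", "body": {
  "xyz": [
    [0,4,0],
    [0,4,0],
    [0,4,0],
    [0,4,0],
    [0,4,0]
  ],
  "turn": [
    [-0.005,0,0.02],
    [-0.005,0,0.02],
    [-0.005,0,0.02],
    [-0.005,0,0.02],
    [-0.005,0,0.02]
  ],
  "hand": 0.0
}}

```text
clock: 12.57
position: [0.555, 0.0594, 0.289]
eef_rot: [-1.336, 1.064, 0.996]
ft_force: [0.7, 0.2, -0.2]
grip_width: 0.0426
```

Emit:
{"method": "jog_arm", "body": {
  "xyz": [
    [0,4,-1],
    [0,3,-3],
    [0,0,-3],
    [0,0,0]
  ],
  "turn": [
    [0,0,0],
    [0,0,0],
    [0,0,0],
    [0,0,0]
  ]
}}

```text
clock: 12.9
position: [0.5523, 0.127, 0.2132]
eef_rot: [-1.336, 1.073, 1.001]
ft_force: [-0.2, -1.5, -0.9]
grip_width: 0.0427
```

Run:
```python
from m import *
grip(-.11,up=60);grip(-.11); s=r.state(); print(s['grip_width'],s['clock'],s['joint_pos'])
snap('scene','s12');snap('wrist','w12')
a=cv2.imread('pics/s12.png')[120:270,120:320];b=cv2.imread('pics/w12.png')
cv2.imwrite('pics/c12.png',np.hstack([cv2.resize(a,(400,300)),cv2.resize(b,(400,300))]))
```

```text
th -0.11 tcp [0.5719 0.1311 0.1628] delta cm [ 1.9536  0.4043 -5.0429] turn [-0.0052 -0.0011 -0.0047]
th -0.11 tcp [0.5859 0.1278 0.1045] delta cm [  3.3581   0.0758 -10.8669] turn [-0.0052 -0.0011 -0.0047]
0.04271388248535188 12.9 [ 0.7  0.1 -0.5  0.3 -0.8 -0.9]
```

View pics/c12.png

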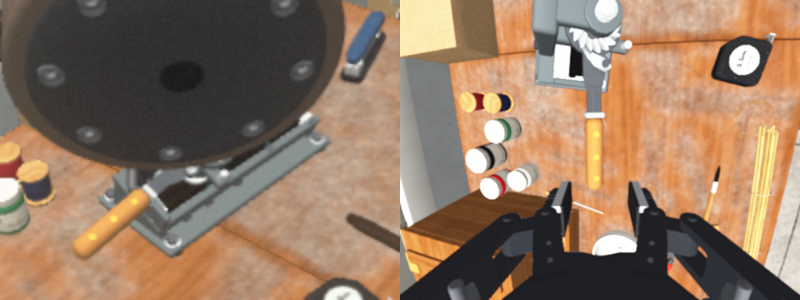

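Run:
```python
from m import *
s=r.state(); P=cloud('wrist',np.load('pics/w12.npy'),s); im=cv2.cvtColor(cv2.imread('pics/w12.png'),cv2.COLOR_BGR2HSV)
S=((P-o)@Rb)*1000
g=(im[...,0]>8)&(im[...,0]<26)&(im[...,1]>120)&(im[...,2]>120)&(S[...,2]>85)&(S[...,2]<130)&(S[...,1]>60)&(S[...,1]<230)
G=S[g];print(g.sum(),np.percentile(G,[2,50,98],axis=0)); a=np.polyfit(G[:,1],G[:,0],1);print(a[0]*1000,a[1],a@[139,1])
```

```text
5795 [[-328.    70.8   86.2]
 [-278.3  136.6  110.7]
 [   0.3  223.2  122.4]]
-263.2488005120405 -167.4322261918856 -204.02380946305922
```

Run:
```python
from m import *
s=r.state(); P=cloud('wrist',np.load('pics/w12.npy'),s); im=cv2.cvtColor(cv2.imread('pics/w12.png'),cv2.COLOR_BGR2HSV)
S=((P-o)@Rb)*1000
g=(im[...,0]>8)&(im[...,0]<26)&(im[...,1]>120)&(im[...,2]>120)
g[:, :235]=0; g[:,270:]=0; g[:140]=0;g[245:]=0
print(g.sum(),np.nanpercentile(P[g],[5,50,95],axis=0)*1000)
G=S[g&(S[...,2]>80)]; print(len(G),np.percentile(G,[2,50,98],axis=0)); a=np.polyfit(G[:,1],G[:,0],1);print(a[0]*1000,a[1],a@[139,1])
```

```text
2911 [[573.9  83.8   0.9]
 [587.2 128.2 134.1]
 [611.6 219.3 139.9]]
1870 [[-21.5  97.3  97.2]
 [ -8.3 134.3 109.6]
 [  1.7 178.5 111.8]]
-104.00221941742171 5.257517923933195 -9.198790575088424
```

Emit:
{"method": "jog_arm", "body": {
  "xyz": [
    [1.2,0.1,-2.5],
    [1,0,-2.5],
    [0.8,0,-2.5],
    [0.5,0,-2],
    [0,0,0]
  ],
  "turn": [
    [0,0,-0.015],
    [0,0,0],
    [0,0,0],
    [0,0,0],
    [0,0,0]
  ],
  "hand": 0.15
}}

```text
clock: 13.42
position: [0.5907, 0.1262, 0.1224]
eef_rot: [-1.324, 1.079, 0.984]
ft_force: [0.2, 1.2, -1.0]
grip_width: 0.0492
```

Run:
```python
from m import *
grip(-.09); s=r.state(); print(s['grip_width'],s['ft_force'],s['joint_pos'])
```

```text
th -0.09 tcp [0.5885 0.1279 0.1058] delta cm [-0.2207  0.1719 -1.6508] turn [ 0.002   0.0033 -0.0034]
0.049224050363319304 [ 0.2  1.2 -1. ] [ 0.6  0.2 -0.6  0.3 -0.6 -0.9]
```

Emit:
{"method": "jog_arm", "body": {
  "xyz": [
    [-0.2,0.1,-0.8],
    [0,0,-0.8],
    [0,0,0]
  ],
  "turn": [
    [0,0,0],
    [0,0,0],
    [0,0,0]
  ]
}}

```text
clock: 13.67
position: [0.5885, 0.1287, 0.1085]
eef_rot: [-1.325, 1.074, 0.984]
ft_force: [-0.7, 0.4, -0.4]
grip_width: 0.049
```

Emit:
{"method": "jog_arm", "body": {
  "xyz": [
    [0,0,0],
    [0,0,0],
    [0,0,0]
  ],
  "turn": [
    [0,0,0],
    [0,0,0],
    [0,0,0]
  ],
  "hand": -0.25,
  "grip_force": 20
}}

```text
clock: 13.92
position: [0.589, 0.1293, 0.1092]
eef_rot: [-1.325, 1.072, 0.984]
ft_force: [0.6, -1.0, 1.0]
grip_width: 0.032
```

Run:
```python
from m import *
grip(-.09); s=r.state(); print(s['grip_width'],s['ft_force'],s['joint_pos'])
snap('wrist','w13')
```

```text
th -0.09 tcp [0.5885 0.1279 0.1058] delta cm [-0.0468 -0.1447 -0.333 ] turn [-0.0007  0.0071 -0.0061]
0.03195887601682156 [ 0.6 -1.   1. ] [ 0.6  0.2 -0.6  0.4 -0.6 -1. ]
```

View pics/w13.png

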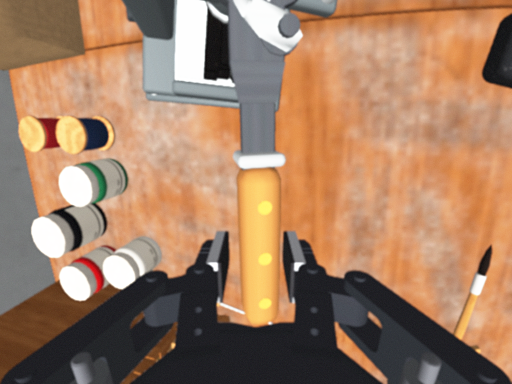

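Run:
```python
from m import *
import io,contextlib
with contextlib.redirect_stdout(io.StringIO()):
    A=[(th,)+grip(th,dep=23) for th in np.arange(-.6,.71,.1)]
for a,b in zip(A,A[1:]): print('%.1f->%.1f'%(a[0],b[0]),np.round((b[1]-a[1])*100,2))
with np.printoptions(precision=4): print((A[1][2]*A[0][2].inv()).as_rotvec())
grip(.0,dep=23)
```

```text
-0.6->-0.5 [1.2 0.7 0.6]
-0.5->-0.4 [1.2 0.5 0.6]
-0.4->-0.3 [1.2 0.4 0.6]
-0.3->-0.2 [1.3 0.3 0.6]
-0.2->-0.1 [1.3 0.1 0.7]
-0.1->-0.0 [ 1.3 -0.   0.7]
-0.0->0.1 [ 1.3 -0.2  0.7]
0.1->0.2 [ 1.2 -0.3  0.7]
0.2->0.3 [ 1.2 -0.5  0.7]
0.3->0.4 [ 1.2 -0.6  0.6]
0.4->0.5 [ 1.1 -0.7  0.6]
0.5->0.6 [ 1.  -0.8  0.6]
0.6->0.7 [ 0.9 -0.9  0.6]
[ 0.0458 -0.0056 -0.0887]
th 0.0 tcp [0.6005 0.1275 0.1099] delta cm [ 1.1629 -0.1847  0.0885] turn [ 0.0409  0.0021 -0.0857]
```

Emit:
{"method": "jog_arm", "body": {
  "xyz": [
    [1.2,-0.1,0.2],
    [1.3,-0.2,0.7],
    [1.25,-0.3,0.7],
    [1.2,-0.5,0.7],
    [1.2,-0.6,0.6]
  ],
  "turn": [
    [0.046,-0.006,-0.089],
    [0.046,-0.006,-0.089],
    [0.046,-0.006,-0.089],
    [0.046,-0.006,-0.089],
    [0.046,-0.006,-0.089]
  ]
}}

```text
clock: 14.38
position: [0.65, 0.1123, 0.1373]
eef_rot: [-0.856, 1.133, 0.723]
ft_force: [-4.7, 2.9, 1.5]
grip_width: 0.0323
```

```bash
cat > gs.py <<'E'
from m import *
import sys
s=r.state(); p=((s['position']-o)@Rb)*1000
grip(float(sys.argv[1]),dep=23); print('w',s['grip_width'],'f_bed',s['ft_force']@Rb,'t',s['clock'],'q',np.round(s['joint_pos'],2).tolist(),'bed',p)
E
python3 gs.py .4
```

```text
th 0.4 tcp [0.6495 0.1121 0.1362] delta cm [-0.0493 -0.0232 -0.1078] turn [-0.0045  0.0081  0.01  ]
w 0.03231007186674326 f_bed [-3.7  2.3  3.6] t 14.3833 q [0.51, 0.26, -0.46, 0.14, -0.59, -1.13] bed [ 52.3 136.   77.9]
```

Emit:
{"method": "jog_arm", "body": {
  "xyz": [
    [1.1,-0.7,0.5],
    [1.0,-0.8,0.6],
    [0.7,-0.7,0.4],
    [0,0,0]
  ],
  "turn": [
    [0.046,-0.006,-0.089],
    [0.046,-0.006,-0.089],
    [0.032,-0.004,-0.062],
    [0,0,0]
  ]
}}

```text
clock: 14.72
position: [0.6791, 0.0893, 0.1532]
eef_rot: [-0.609, 1.14, 0.579]
ft_force: [-0.9, 1.3, -0.0]
grip_width: 0.0321
```

```bash
python3 gs.py .67; python3 bl.py 14
```

```text
th 0.67 tcp [0.6775 0.0899 0.152 ] delta cm [-0.1612  0.0629 -0.1185] turn [-0.0025  0.0107  0.0118]
w 0.03207959982081444 f_bed [-1.   1.2  0.5] t 14.7167 q [0.43, 0.26, -0.39, 0.05, -0.58, -1.24] bed [ 87.8 116.6  77.4]
delta cm [ -8.0214 -29.1066 -10.032 ] turn [-0.4109 -0.1716  0.5634] | bed now [ 87.7919 116.6196  77.4363] f_bed [-0.9688  1.2072  0.4539] w 0.03207959982081444 t 14.7167
-160 20 [-15.9   9.8] [26.  27.9 29.5]
-145 52 [-15.6   9.3] [28.  29.4 30.4]
-130 58 [-15.6   9.3] [28.2 29.4 30.7]
-115 55 [-15.4   8.8] [27.8 29.  30.2]
-100 36 [-15.6   9.2] [27.2 28.4 29.7]
-85 63 [-15.4   9.4] [27.9 29.2 30.2]
-70 46 [-15.2   3.6] [27.7 29.1 30.1]
-55 21 [-15.3 -10.2] [26.6 28.9 29.6]
5 15 [-16.1 -10.1] [26.2 28.9 29.8]
20 66 [-15.8  10.6] [28.1 29.4 30.4]
35 97 [-15.6  11.1] [27.4 28.7 29.8]
50 26 [-15.5  12. ] [27.1 28.4 28.8]
```

View pics/c14.png

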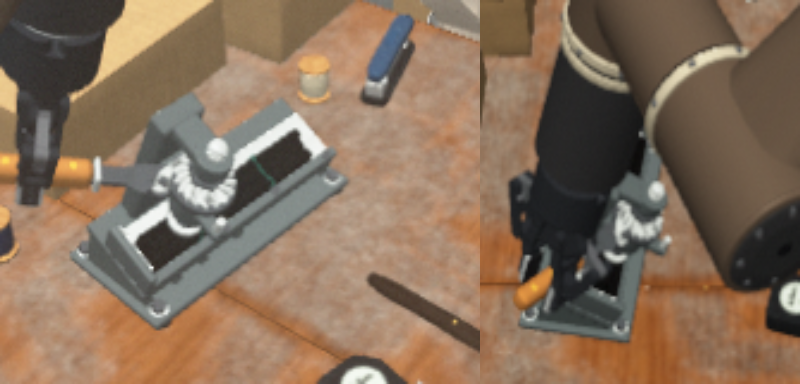

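Emit:
{"method": "jog_arm", "body": {
  "xyz": [
    [-0.8,0.8,-0.6],
    [-1.0,0.8,-0.6],
    [-1.1,0.7,-0.6],
    [-1.2,0.6,-0.6],
    [-1.2,0.5,-0.7]
  ],
  "turn": [
    [-0.041,0.005,0.08],
    [-0.046,0.006,0.089],
    [-0.046,0.006,0.089],
    [-0.046,0.006,0.089],
    [-0.046,0.006,0.089]
  ]
}}

```text
clock: 15.23
position: [0.6245, 0.1248, 0.121]
eef_rot: [-1.072, 1.112, 0.845]
ft_force: [0.3, -0.8, 1.2]
grip_width: 0.0318
```

Emit:
{"method": "jog_arm", "body": {
  "xyz": [
    [-1.25,0.3,-0.7],
    [-1.3,0.2,-0.7],
    [-1.3,0,-0.7],
    [-1.3,-0.1,-0.7],
    [-1.3,-0.3,-0.6]
  ],
  "turn": [
    [-0.046,0.006,0.089],
    [-0.046,0.006,0.089],
    [-0.046,0.006,0.089],
    [-0.046,0.006,0.089],
    [-0.046,0.006,0.089]
  ]
}}

```text
clock: 15.65
position: [0.5598, 0.126, 0.0868]
eef_rot: [-1.539, 1.026, 1.101]
ft_force: [1.2, -0.6, 0.5]
grip_width: 0.0321
```

```bash
python3 gs.py -.3; python3 gs.py -.6
```

```text
th -0.3 tcp [0.5621 0.124  0.0902] delta cm [ 0.2236 -0.2031  0.3393] turn [ 0.0068  0.0032 -0.0247]
w 0.03208344074652393 f_bed [ 1.3 -0.4 -0.1] t 15.65 q [0.68, 0.23, -0.76, 0.5, -0.5, -0.92] bed [-51.8 138.7  75.3]
th -0.6 tcp [0.5259 0.1079 0.0725] delta cm [-3.3951 -1.8102 -1.4299] turn [-0.1313  0.0191  0.2412]
w 0.03208344074652393 f_bed [ 1.3 -0.4 -0.1] t 15.65 q [0.68, 0.23, -0.76, 0.5, -0.5, -0.92] bed [-51.8 138.7  75.3]
```

Emit:
{"method": "jog_arm", "body": {
  "xyz": [
    [-1.2,-0.5,-0.5],
    [-1.1,-0.6,-0.5],
    [-1.1,-0.7,-0.5],
    [0,0,0]
  ],
  "turn": [
    [-0.044,0.006,0.08],
    [-0.044,0.006,0.08],
    [-0.044,0.006,0.08],
    [0,0,0]
  ]
}}

```text
clock: 15.98
position: [0.5236, 0.1057, 0.0708]
eef_rot: [-1.797, 0.963, 1.235]
ft_force: [-1.1, -1.3, -0.3]
grip_width: 0.0317
```

```bash
python3 gs.py -.6; python3 bl.py 15|tail -0; python3 gs.py 0
```

```text
th -0.6 tcp [0.5259 0.1079 0.0725] delta cm [0.2291 0.2171 0.1714] turn [ 0.0029 -0.0012  0.0019]
w 0.03168734900236242 f_bed [-1.  -1.4  0.1] t 15.9833 q [0.7, 0.2, -0.91, 0.71, -0.46, -0.9] bed [-89.  114.2  76.6]
th 0.0 tcp [0.6005 0.1275 0.1099] delta cm [7.4354 2.0257 3.7747] turn [ 0.2729 -0.0324 -0.523 ]
w 0.03217257426420303 f_bed [ 0.7  0.6 -0.4] t 16.0833 q [0.7, 0.2, -0.91, 0.71, -0.47, -0.9] bed [-86.2 115.9  76.6]Exception ignored on flushing sys.stdout:
BrokenPipeError: [Errno 32] Broken pipe
```

View pics/c15.png

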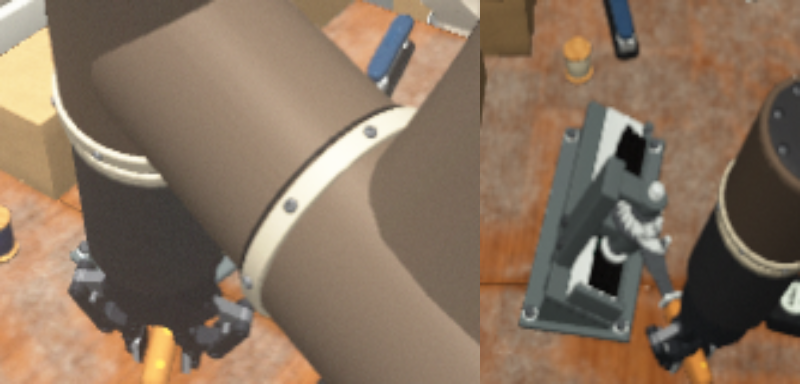

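Emit:
{"method": "jog_arm", "body": {
  "xyz": [
    [1.2,0.7,0.6],
    [1.2,0.5,0.6],
    [1.2,0.4,0.6],
    [1.3,0.3,0.6],
    [1.3,0.1,0.7]
  ],
  "turn": [
    [0.046,-0.006,-0.089],
    [0.046,-0.006,-0.089],
    [0.046,-0.006,-0.089],
    [0.046,-0.006,-0.089],
    [0.046,-0.006,-0.089]
  ]
}}

```text
clock: 16.5
position: [0.5887, 0.1277, 0.103]
eef_rot: [-1.313, 1.085, 0.979]
ft_force: [-3.1, -0.4, -1.6]
grip_width: 0.0321
```

Emit:
{"method": "jog_arm", "body": {
  "xyz": [
    [1.3,0,0.7],
    [1.3,-0.2,0.7],
    [1.25,-0.3,0.7],
    [1.2,-0.5,0.7],
    [1.2,-0.6,0.6]
  ],
  "turn": [
    [0.046,-0.006,-0.089],
    [0.046,-0.006,-0.089],
    [0.046,-0.006,-0.089],
    [0.046,-0.006,-0.089],
    [0.046,-0.006,-0.089]
  ]
}}

```text
clock: 16.92
position: [0.6516, 0.1119, 0.1372]
eef_rot: [-0.848, 1.141, 0.72]
ft_force: [-4.9, 1.6, 2.3]
grip_width: 0.032
```

```bash
python3 gs.py .4; python3 gs.py .67
```

```text
th 0.4 tcp [0.6495 0.1121 0.1362] delta cm [-0.2118  0.019  -0.1003] turn [-0.0063  0.002   0.0188]
w 0.032012059581939284 f_bed [-3.4  1.   4.4] t 16.9167 q [0.51, 0.27, -0.45, 0.13, -0.6, -1.12] bed [ 53.8 135.8  77.1]
th 0.67 tcp [0.6775 0.0899 0.152 ] delta cm [ 2.5858 -2.1983  1.4849] turn [ 0.1175 -0.0134 -0.2207]
w 0.032012059581939284 f_bed [-3.4  1.   4.4] t 16.9167 q [0.51, 0.27, -0.45, 0.13, -0.6, -1.12] bed [ 53.8 135.8  77.1]
```

Emit:
{"method": "jog_arm", "body": {
  "xyz": [
    [1.0,-0.7,0.5],
    [0.95,-0.8,0.55],
    [0.7,-0.7,0.4],
    [0,0,0]
  ],
  "turn": [
    [0.046,-0.006,-0.089],
    [0.046,-0.006,-0.089],
    [0.03,-0.004,-0.055],
    [0,0,0]
  ]
}}

```text
clock: 17.25
position: [0.6794, 0.0888, 0.153]
eef_rot: [-0.607, 1.145, 0.582]
ft_force: [0.2, 1.1, 0.9]
grip_width: 0.0322
```

Emit:
{"method": "jog_arm", "body": {
  "xyz": [
    [-0.8,0.8,-0.6],
    [-1.0,0.8,-0.6],
    [-1.1,0.7,-0.6],
    [-1.2,0.6,-0.6],
    [-1.2,0.5,-0.7]
  ],
  "turn": [
    [-0.041,0.005,0.08],
    [-0.046,0.006,0.089],
    [-0.046,0.006,0.089],
    [-0.046,0.006,0.089],
    [-0.046,0.006,0.089]
  ]
}}

```text
clock: 17.67
position: [0.6244, 0.1236, 0.1206]
eef_rot: [-1.071, 1.119, 0.846]
ft_force: [0.4, -1.7, -0.8]
grip_width: 0.0323
```

Emit:
{"method": "jog_arm", "body": {
  "xyz": [
    [-1.25,0.3,-0.7],
    [-1.3,0.2,-0.7],
    [-1.3,0,-0.7],
    [-1.3,-0.1,-0.6],
    [-1.3,-0.3,-0.6]
  ],
  "turn": [
    [-0.046,0.006,0.089],
    [-0.046,0.006,0.089],
    [-0.046,0.006,0.089],
    [-0.046,0.006,0.089],
    [-0.046,0.006,0.089]
  ]
}}

```text
clock: 18.08
position: [0.5598, 0.1249, 0.0875]
eef_rot: [-1.539, 1.033, 1.101]
ft_force: [1.3, 0.8, -0.6]
grip_width: 0.0323
```

```bash
python3 gs.py -.3; python3 gs.py -.62
```

```text
th -0.3 tcp [0.5621 0.124  0.0902] delta cm [ 0.2255 -0.0893  0.2758] turn [ 0.0113 -0.0003 -0.0215]
w 0.03226962145433503 f_bed [ 0.8  0.9 -1.1] t 18.0833 q [0.68, 0.23, -0.76, 0.49, -0.51, -0.92] bed [-51.4 137.5  75.8]
th -0.62 tcp [0.5236 0.1064 0.0715] delta cm [-3.6181 -1.8454 -1.6003] turn [-0.1356  0.0176  0.2622]
w 0.03226962145433503 f_bed [ 0.8  0.9 -1.1] t 18.0833 q [0.68, 0.23, -0.76, 0.49, -0.51, -0.92] bed [-51.4 137.5  75.8]
```

Emit:
{"method": "jog_arm", "body": {
  "xyz": [
    [-1.2,-0.5,-0.5],
    [-1.2,-0.6,-0.5],
    [-1.1,-0.7,-0.5],
    [0,0,0]
  ],
  "turn": [
    [-0.045,0.006,0.085],
    [-0.045,0.006,0.085],
    [-0.045,0.006,0.085],
    [0,0,0]
  ]
}}

```text
clock: 18.42
position: [0.5224, 0.1046, 0.0714]
eef_rot: [-1.81, 0.962, 1.242]
ft_force: [-1.4, -1.4, -1.7]
grip_width: 0.032
```

Emit:
{"method": "jog_arm", "body": {
  "xyz": [
    [1.2,0.7,0.6],
    [1.2,0.5,0.6],
    [1.2,0.4,0.6],
    [1.3,0.3,0.6],
    [1.3,0.1,0.7]
  ],
  "turn": [
    [0.046,-0.006,-0.089],
    [0.046,-0.006,-0.089],
    [0.046,-0.006,-0.089],
    [0.046,-0.006,-0.089],
    [0.046,-0.006,-0.089]
  ]
}}

```text
clock: 18.83
position: [0.587, 0.1267, 0.1033]
eef_rot: [-1.328, 1.085, 0.988]
ft_force: [-3.1, 1.8, -0.4]
grip_width: 0.032
```

Emit:
{"method": "jog_arm", "body": {
  "xyz": [
    [1.3,0,0.7],
    [1.3,-0.2,0.7],
    [1.25,-0.3,0.7],
    [1.2,-0.5,0.7],
    [1.2,-0.6,0.6]
  ],
  "turn": [
    [0.046,-0.006,-0.089],
    [0.046,-0.006,-0.089],
    [0.046,-0.006,-0.089],
    [0.046,-0.006,-0.089],
    [0.046,-0.006,-0.089]
  ]
}}

```text
clock: 19.25
position: [0.6498, 0.1111, 0.1374]
eef_rot: [-0.861, 1.142, 0.73]
ft_force: [-5.5, 3.4, 1.3]
grip_width: 0.0325
```

```bash
python3 gs.py .4; python3 gs.py .68
```

```text
th 0.4 tcp [0.6495 0.1121 0.1362] delta cm [-0.032   0.1049 -0.1254] turn [ 0.0003 -0.0016  0.0043]
w 0.03245243187695268 f_bed [-4.6  2.7  3.8] t 19.25 q [0.51, 0.26, -0.44, 0.13, -0.6, -1.11] bed [ 52.4 134.7  78.1]
th 0.68 tcp [0.6784 0.089  0.1526] delta cm [ 2.8579 -2.2105  1.5136] turn [ 0.1284 -0.0176 -0.2441]
w 0.03245243187695268 f_bed [-4.6  2.7  3.8] t 19.25 q [0.51, 0.26, -0.44, 0.13, -0.6, -1.11] bed [ 52.4 134.7  78.1]
```

Emit:
{"method": "jog_arm", "body": {
  "xyz": [
    [1.1,-0.7,0.5],
    [1.0,-0.8,0.5],
    [0.8,-0.7,0.4],
    [0,0,0]
  ],
  "turn": [
    [0.046,-0.006,-0.089],
    [0.046,-0.006,-0.089],
    [0.035,-0.004,-0.065],
    [0,0,0]
  ]
}}

```text
clock: 19.58
position: [0.6797, 0.0878, 0.1525]
eef_rot: [-0.609, 1.149, 0.586]
ft_force: [-2.0, 2.7, 1.7]
grip_width: 0.0316
```

Emit:
{"method": "jog_arm", "body": {
  "xyz": [
    [-0.8,0.8,-0.6],
    [-1.0,0.8,-0.6],
    [-1.1,0.7,-0.6],
    [-1.2,0.6,-0.6],
    [-1.2,0.5,-0.7]
  ],
  "turn": [
    [-0.041,0.005,0.08],
    [-0.046,0.006,0.089],
    [-0.046,0.006,0.089],
    [-0.046,0.006,0.089],
    [-0.046,0.006,0.089]
  ]
}}

```text
clock: 20.0
position: [0.6255, 0.1231, 0.1206]
eef_rot: [-1.074, 1.121, 0.849]
ft_force: [1.0, -0.3, 0.3]
grip_width: 0.032
```

Emit:
{"method": "jog_arm", "body": {
  "xyz": [
    [-1.25,0.3,-0.7],
    [-1.3,0.2,-0.7],
    [-1.3,0,-0.7],
    [-1.3,-0.1,-0.6],
    [-1.3,-0.3,-0.6]
  ],
  "turn": [
    [-0.046,0.006,0.089],
    [-0.046,0.006,0.089],
    [-0.046,0.006,0.089],
    [-0.046,0.006,0.089],
    [-0.046,0.006,0.089]
  ]
}}

```text
clock: 20.42
position: [0.561, 0.1244, 0.0875]
eef_rot: [-1.542, 1.035, 1.104]
ft_force: [1.1, -1.0, -0.4]
grip_width: 0.0321
```

```bash
python3 gs.py -.3; python3 gs.py -.62
```

```text
th -0.3 tcp [0.5621 0.124  0.0902] delta cm [ 0.1087 -0.0416  0.2702] turn [ 0.0141 -0.0027 -0.0244]
w 0.032095981234270536 f_bed [ 0.9 -0.9 -0.9] t 20.4167 q [0.68, 0.23, -0.75, 0.49, -0.52, -0.91] bed [-50.3 137.2  75.3]
th -0.62 tcp [0.5236 0.1064 0.0715] delta cm [-3.7349 -1.7977 -1.6058] turn [-0.1325  0.0153  0.2595]
w 0.032095981234270536 f_bed [ 0.9 -0.9 -0.9] t 20.4167 q [0.68, 0.23, -0.75, 0.49, -0.52, -0.91] bed [-50.3 137.2  75.3]
```

Emit:
{"method": "jog_arm", "body": {
  "xyz": [
    [-1.2,-0.5,-0.5],
    [-1.2,-0.6,-0.5],
    [-1.2,-0.7,-0.5],
    [0,0,0]
  ],
  "turn": [
    [-0.045,0.006,0.085],
    [-0.045,0.006,0.085],
    [-0.045,0.004,0.085],
    [0,0,0]
  ]
}}

```text
clock: 20.75
position: [0.5224, 0.1039, 0.0713]
eef_rot: [-1.815, 0.962, 1.243]
ft_force: [-1.1, -1.0, -1.3]
grip_width: 0.0321
```

Emit:
{"method": "jog_arm", "body": {
  "xyz": [
    [1.2,0.7,0.6],
    [1.2,0.5,0.6],
    [1.2,0.4,0.6],
    [1.3,0.3,0.6],
    [1.3,0.1,0.7]
  ],
  "turn": [
    [0.046,-0.006,-0.089],
    [0.046,-0.006,-0.089],
    [0.046,-0.006,-0.089],
    [0.046,-0.006,-0.089],
    [0.046,-0.006,-0.089]
  ]
}}

```text
clock: 21.17
position: [0.5868, 0.126, 0.1032]
eef_rot: [-1.332, 1.087, 0.99]
ft_force: [-4.2, 1.3, -1.9]
grip_width: 0.0319
```

Emit:
{"method": "jog_arm", "body": {
  "xyz": [
    [1.3,0,0.7],
    [1.3,-0.2,0.7],
    [1.25,-0.3,0.7],
    [1.2,-0.5,0.7],
    [1.2,-0.6,0.6]
  ],
  "turn": [
    [0.046,-0.006,-0.089],
    [0.046,-0.006,-0.089],
    [0.046,-0.006,-0.089],
    [0.046,-0.006,-0.089],
    [0.046,-0.006,-0.089]
  ]
}}

```text
clock: 21.58
position: [0.6496, 0.1104, 0.1373]
eef_rot: [-0.865, 1.144, 0.733]
ft_force: [-7.1, 2.5, 2.4]
grip_width: 0.032
```

```bash
python3 gs.py .4; python3 gs.py .68
```

```text
th 0.4 tcp [0.6495 0.1121 0.1362] delta cm [-0.0124  0.1686 -0.1062] turn [ 0.0033 -0.0041  0.0009]
w 0.031969108432802845 f_bed [-5.4  1.6  5.6] t 21.5833 q [0.51, 0.27, -0.44, 0.13, -0.61, -1.1] bed [ 52.2 134.   78. ]
th 0.68 tcp [0.6784 0.089  0.1526] delta cm [ 2.8776 -2.1469  1.5328] turn [ 0.1311 -0.0201 -0.2477]
w 0.031969108432802845 f_bed [-5.4  1.6  5.6] t 21.5833 q [0.51, 0.27, -0.44, 0.13, -0.61, -1.1] bed [ 52.2 134.   78. ]
```

Emit:
{"method": "jog_arm", "body": {
  "xyz": [
    [1.1,-0.7,0.5],
    [1.0,-0.8,0.5],
    [0.8,-0.7,0.4],
    [0,0,0]
  ],
  "turn": [
    [0.046,-0.006,-0.089],
    [0.046,-0.006,-0.089],
    [0.035,-0.006,-0.065],
    [0,0,0]
  ]
}}

```text
clock: 21.92
position: [0.6796, 0.0872, 0.1524]
eef_rot: [-0.612, 1.149, 0.588]
ft_force: [-3.4, 3.6, 1.8]
grip_width: 0.0319
```

```bash
python3 gs.py .68; python3 bl.py 16
python3 - <<'E'
from m import *
# pad underside/top: white points near axis low
for f in ['s0','s14','s16']:
    f2='scene0' if f=='s0' else f
    P=cloud('scene',np.load(f'pics/{f2}.npy'));S=((P-o)@Rb)*1000;im=cv2.imread(f'pics/{f2}.png').astype(int)
    m=(im.min(2)>165)&(np.hypot(S[...,0],S[...,1])<26)&(S[...,2]>24)&(S[...,2]<60)
    print(f,m.sum(),np.percentile(S[m][:,2],[5,25,50,75,95]))
    m=(im.min(2)>150)&(np.hypot(S[...,0],S[...,1])<15)&(S[...,2]>150)&(S[...,2]<230)
    print('  top',m.sum(),np.percentile(S[m][:,2],[5,50,95]) if m.sum() else '')
E
python3 -c "
import cv2
a=cv2.imread('pics/s16.png')[150:240,165:285]
cv2.imwrite('pics/e16.png',cv2.resize(a,None,fx=6.5,fy=6.5,interpolation=2))"
```

```text
th 0.68 tcp [0.6784 0.089  0.1526] delta cm [-0.1195  0.1743  0.0198] turn [ 0.0042 -0.0007 -0.004 ]
w 0.031905802692639686 f_bed [-2.6  3.1  3.3] t 21.9167 q [0.42, 0.27, -0.37, 0.04, -0.6, -1.21] bed [ 88.1 114.6  76.3]
delta cm [ -8.0719 -28.8969  -9.9475] turn [-0.4052 -0.1827  0.559 ] | bed now [ 88.0713 114.5993  76.3385] f_bed [-2.5571  3.1206  3.3128] w 0.031905802692639686 t 21.9167
-160 17 [-15.8   9.5] [26.8 28.8 29.7]
-145 51 [-15.6   9. ] [28.2 29.5 30.6]
-130 63 [-15.7   9.5] [28.  29.1 31. ]
-115 56 [-15.4   9.7] [28.  28.8 30.4]
-100 42 [-15.6  10.3] [27.1 29.2 30.6]
-85 64 [-15.4   9.1] [27.9 29.2 30.2]
-70 39 [-15.1   1.4] [27.7 28.6 29.9]
-55 23 [-15.1  -9.4] [26.7 28.8 29.8]
5 10 [-16.1 -14.2] [19.8 26.9 29.2]
20 68 [-15.8  10.4] [28.1 29.1 30. ]
35 95 [-15.6  11. ] [27.5 29.3 30.1]
50 28 [-15.4  11.4] [26.2 28.9 29.9]
s0 18 [37.3 39.1 40.4 41.1 42.2]
  top 51 [150.6 155.5 158. ]
s14 43 [35.  36.5 38.1 39.1 40.7]
  top 50 [150.8 154.4 156.5]
s16 46 [33.5 35.5 36.7 37.5 38.4]
  top 14 [150.2 150.7 151.3]
```

View pics/e16.png

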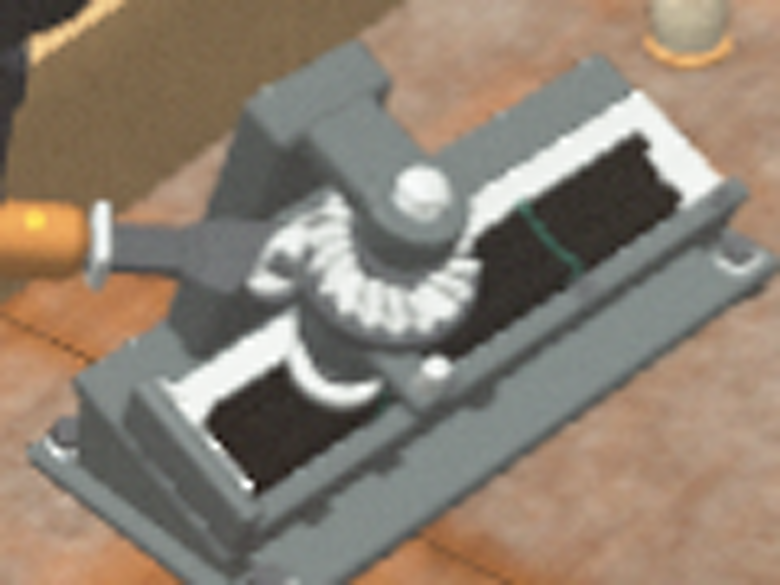

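Emit:
{"method": "jog_arm", "body": {
  "xyz": [
    [-0.8,0.8,-0.6],
    [-1.0,0.8,-0.6],
    [-1.1,0.7,-0.6],
    [-1.2,0.6,-0.6],
    [-1.2,0.5,-0.7]
  ],
  "turn": [
    [-0.041,0.005,0.08],
    [-0.046,0.006,0.089],
    [-0.046,0.006,0.089],
    [-0.046,0.006,0.089],
    [-0.046,0.006,0.089]
  ]
}}

```text
clock: 22.43
position: [0.6254, 0.1222, 0.1205]
eef_rot: [-1.079, 1.12, 0.851]
ft_force: [2.1, -0.1, 0.2]
grip_width: 0.032
```

Emit:
{"method": "jog_arm", "body": {
  "xyz": [
    [-1.25,0.3,-0.7],
    [-1.3,0.2,-0.7],
    [-1.3,0.1,-0.7],
    [-1.3,-0.1,-0.6],
    [-1.3,-0.2,-0.6]
  ],
  "turn": [
    [-0.046,0.006,0.089],
    [-0.046,0.006,0.089],
    [-0.046,0.006,0.089],
    [-0.046,0.006,0.089],
    [-0.046,0.006,0.089]
  ]
}}

```text
clock: 22.85
position: [0.5607, 0.1253, 0.0874]
eef_rot: [-1.547, 1.034, 1.105]
ft_force: [1.1, 0.3, -0.0]
grip_width: 0.032
```

Emit:
{"method": "jog_arm", "body": {
  "xyz": [
    [-1.2,-0.5,-0.5],
    [-1.2,-0.5,-0.5],
    [-1.2,-0.7,-0.5],
    [0,0,0]
  ],
  "turn": [
    [-0.045,0.006,0.085],
    [-0.045,0.006,0.085],
    [-0.045,0.004,0.085],
    [0,0,0]
  ]
}}

```text
clock: 23.18
position: [0.5222, 0.106, 0.0712]
eef_rot: [-1.82, 0.961, 1.244]
ft_force: [-0.8, 0.1, -0.4]
grip_width: 0.0319
```

Emit:
{"method": "jog_arm", "body": {
  "xyz": [
    [1.2,0.7,0.6],
    [1.2,0.5,0.6],
    [1.2,0.4,0.6],
    [1.3,0.3,0.6],
    [1.3,0.1,0.7]
  ],
  "turn": [
    [0.046,-0.006,-0.089],
    [0.046,-0.006,-0.089],
    [0.046,-0.006,-0.089],
    [0.046,-0.006,-0.089],
    [0.046,-0.006,-0.089]
  ]
}}

```text
clock: 23.6
position: [0.5864, 0.1279, 0.103]
eef_rot: [-1.337, 1.087, 0.991]
ft_force: [-6.1, 2.0, -1.5]
grip_width: 0.0323
```

```bash
python3 gs.py -.1; python3 gs.py .4
```

```text
th -0.1 tcp [0.5877 0.1277 0.1032] delta cm [ 0.1233 -0.0151  0.0258] turn [ 0.0091 -0.0039 -0.0032]
w 0.03228046803512193 f_bed [-6.3  1.3  1.6] t 23.6 q [0.64, 0.24, -0.64, 0.36, -0.56, -0.96] bed [-21.1 143.7  77.5]
th 0.4 tcp [0.6495 0.1121 0.1362] delta cm [ 6.3082 -1.5778  3.3204] turn [ 0.2373 -0.0333 -0.4471]
w 0.03228046803512193 f_bed [-6.3  1.3  1.6] t 23.6 q [0.64, 0.24, -0.64, 0.36, -0.56, -0.96] bed [-21.1 143.7  77.5]
```

Emit:
{"method": "jog_arm", "body": {
  "xyz": [
    [1.3,0,0.7],
    [1.3,-0.2,0.7],
    [1.25,-0.3,0.7]
  ],
  "turn": [
    [0.046,-0.006,-0.089],
    [0.046,-0.006,-0.089],
    [0.046,-0.006,-0.089]
  ]
}}

```text
clock: 23.85
position: [0.6252, 0.1233, 0.1237]
eef_rot: [-1.056, 1.129, 0.838]
ft_force: [-3.9, 3.0, -2.8]
grip_width: 0.0321
```

Emit:
{"method": "jog_arm", "body": {
  "xyz": [
    [1.2,-0.5,0.7],
    [1.2,-0.6,0.6],
    [0,0,0]
  ],
  "turn": [
    [0.046,-0.006,-0.089],
    [0.046,-0.006,-0.089],
    [0,0,0]
  ]
}}

```text
clock: 24.1
position: [0.651, 0.1116, 0.1382]
eef_rot: [-0.869, 1.143, 0.732]
ft_force: [-2.8, 4.9, 0.0]
grip_width: 0.0323
```

```bash
python3 gs.py .4; python3 bl.py 17 | tail -5;  python3 - <<'E'
from m import *
for f in ['s16','s17']:
    P=cloud('scene',np.load(f'pics/{f}.npy'));S=((P-o)@Rb)*1000;im=cv2.imread(f'pics/{f}.png').astype(int)
    m=(im.min(2)>165)&(np.hypot(S[...,0],S[...,1])<26)&(S[...,2]>24)&(S[...,2]<60)
    print(f,m.sum(),np.percentile(S[m][:,2],[5,25,50,75,95]))
E
```

```text
th 0.4 tcp [0.6495 0.1121 0.1362] delta cm [-0.1457  0.0478 -0.2006] turn [ 0.0058 -0.002  -0.0011]
w 0.03227366197376936 f_bed [-3.   4.5  1.6] t 24.1 q [0.51, 0.27, -0.44, 0.14, -0.61, -1.11] bed [ 53.7 135.4  78.2]
-55 20 [-15.1  -9.4] [26.8 28.6 29.2]
5 10 [-16.  -13.9] [23.6 27.1 28.6]
20 71 [-15.9  10.4] [27.9 29.1 29.9]
35 95 [-15.7  11.4] [27.2 28.3 29.4]
50 24 [-15.8  12.1] [26.6 28.3 28.8]
s16 46 [33.5 35.5 36.7 37.5 38.4]
s17 45 [34.5 35.5 36.7 37.2 38.3]
```

Emit:
{"method": "jog_arm", "body": {
  "xyz": [
    [0,0,0],
    [0,0,0],
    [0,0,0]
  ],
  "turn": [
    [0,0,0],
    [0,0,0],
    [0,0,0]
  ],
  "hand": 0.25
}}

```text
clock: 24.45
position: [0.6493, 0.1113, 0.1376]
eef_rot: [-0.877, 1.143, 0.735]
ft_force: [-0.0, 0.1, 0.6]
grip_width: 0.0532
```

Run:
```python
from m import *
s=r.state(); np.set_printoptions(precision=3,suppress=True); print(-R.from_rotvec(s['eef_rot']).as_matrix()[:,0],s['ft_force'],s['grip_width'])
```

```text
[-0.261 -0.053  0.964] [-0.008  0.077  0.571] 0.0532407010881969
```

Emit:
{"method": "jog_arm", "body": {
  "xyz": [
    [-0.4,-0.1,1.5],
    [-0.5,-0.1,2],
    [-0.8,-0.2,3],
    [-0.8,0,3],
    [-1,1,3.5]
  ],
  "turn": [
    [0,0,0],
    [0,0,0],
    [0,0,0],
    [0,0,0],
    [0,0,0]
  ]
}}

```text
clock: 24.87
position: [0.6134, 0.1158, 0.2678]
eef_rot: [-0.876, 1.146, 0.734]
ft_force: [0.4, 1.6, -0.2]
grip_width: 0.0534
```

Emit:
{"method": "jog_arm", "body": {
  "xyz": [
    [-1,3,2],
    [-1,3.5,1],
    [-1,3.5,0],
    [-1,3.5,0],
    [0,0,0]
  ],
  "turn": [
    [0,0,0],
    [0,0,0],
    [0,0,0],
    [0,0,0],
    [0,0,0]
  ]
}}

```text
clock: 25.28
position: [0.5734, 0.2566, 0.2981]
eef_rot: [-0.878, 1.14, 0.738]
ft_force: [0.3, -0.9, 0.3]
grip_width: 0.0535
```

```bash
python3 bl.py 18; python3 -c "
import cv2
a=cv2.imread('pics/d18.png')
cv2.imwrite('pics/f18.png',a)
from h import r
s=r.state();print(s['position'],s['ft_force'])"
```

```text
delta cm [  2.5472 -45.8376 -24.5188] turn [-0.2428 -0.2085  0.3218] | bed now [ 43.7186 269.9495 263.7064] f_bed [ 0.4829 -0.8593  0.0422] w 0.05349484911445386 t 25.2833
-160 18 [-15.9   9. ] [26.7 28.4 30.1]
-145 59 [-15.4   9.5] [27.3 29.3 30.6]
-130 62 [-15.5   9.7] [27.8 29.4 30.4]
-115 58 [-14.7   9.6] [27.9 29.2 30.3]
-100 40 [-15.4  10.1] [27.5 29.7 30.3]
-85 60 [-15.3   9.6] [27.8 29.  30.5]
-70 43 [-15.1   1.9] [27.6 28.9 30.5]
-55 23 [-15.2  -8.5] [26.  28.2 28.8]
-40 9 [-14.7 -11.3] [27.5 28.5 29.1]
5 11 [-16.3 -13.1] [23.5 26.3 28.9]
20 68 [-15.6  10.8] [27.4 28.9 30.1]
35 95 [-15.6  10.8] [27.3 29.1 30. ]
50 25 [-15.   12.2] [26.8 27.9 28.4]
[0.57380453 0.25338282 0.29746939] [-0.66632256 -1.13515667 -0.54551839]
```

View pics/f18.png

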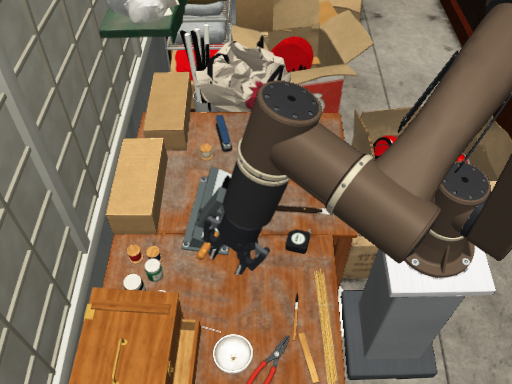

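View pics/s18.png

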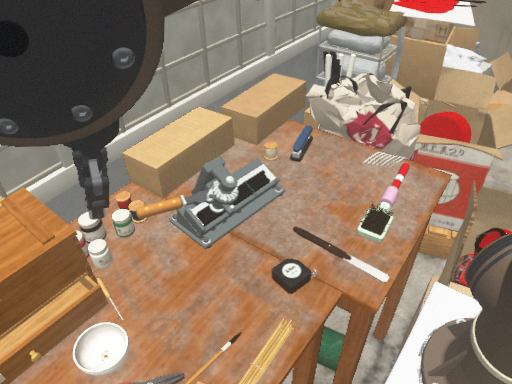

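```bash
python3 -c "
from h import r
print(r.sign_off(), r.state()['clock'])"
```

```text
the job is handed in; nothing more can be done
the job is handed in; nothing more can be done
```

The bundle is laid along the ledge, slid under the pad against the end stop, and clamped. The job was handed in at about 25 s of the 64 s allowed, with the gripper clear of everything.

**What I did:** I gripped the bundle off-centre and laid it on the sloping bed. I then pushed it from its tail with the shut fingers until the end stop pushed back with about 21 N. To clamp it, I held the wooden grip loosely between the fingers and made five drive strokes: the first and last were partial and the three between were full. I then opened the fingers and lifted away.

**Last checks:**
- **Bundle:** it lies flat along the ledge. I could trace it along the bed from y ≈ -160 to about 50 mm, and the stop is at 51 mm.
- **Clamping:** the pad came down about 3.7 mm onto the bundle, and the last stroke did not lower it further. The force at the grip rose from about 4 N to 6–7 N.
- **Other things:** they are where they were in the final pictures.

**Less certain points:**
- The nut angle was not measured. Counting strokes puts it at about 6 rad or more, against the 5.4 rad needed.
- The tool could not quite match the bed's tilt because of a wrist joint limit. The bundle was released with its front end 3–4 mm high, then settled flat.

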